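Ready the spice caddy for the picnic

ROBOT

A 7-joint arm with a two-finger parallel gripper is mounted at the origin on the work surface. World frame = base frame: x ahead of the robot, y to its left, z up, the work surface at z = 0. Lengths are in m, angles in rad, forces in N, time in s.
With the tool pointing down it reaches from about 0.4 to 0.85 m from the base axis. Payload 10.4 kg.
Tool frame: the origin (TCP) lies midway between the tips of the shut fingers; the grasp point (between the pads) lies 19 mm behind it (grasp_offset is the distance from the TCP to the grasp point, in m); z points along the fingers, y is the line along which they close (so a half turn about z gives the same grasp; the last joint's range is limited). The gripper opens to 85 mm and grips with 20 to 120 N. Pads are 22 mm wide; open, the fingers measure 114 mm over their backs; the gripper's body (76 mm by 85 mm) begins 54 mm behind the grasp point. The pads swing forward as they close: fully open they stand 13 mm farther back than shut.
Start: joints at [-1.213, 0.332, -0.065, 1.46, 0.022, 1.35, -0.088], TCP at [0.232, 0.58, 0.231] pointing down, gripper open.
Joint ranges: [-2.6, 2.6], [-0.5, 2.12], [-1.47, 1.34], [0.16, 2.42], [-1.27, 4.41], [0.06, 2.06], [-2.6, 2.6]. Speed limits (rad/s): [2.22, 2.22, 2.79, 2.79, 3.14, 3.14, 3.14].

INTERFACE

Orientations are given as a unit quaternion [w, x, y, z].
In Python, from rig import get_state, camera, hand_in, grasp_offset gives the robot as it stands.
- The arm moves only by the tool servo_tool, never from a script. Its argument "deltas" is a list that holds one entry, the list of rows, each a list of 7 numbers: the finger opening in cm, from 0 to 8.54, then the shift along the tool's x, y, z in cm, then the turn, a rotation vector about the tool's x, y, z in rad. A call has 1 to 5 rows; each row is the pose to reach, as a shift and turn from the pose commanded when the call began, along the tool's axes at that moment; what a row does not reach only later rows make up. A row lasts 1/10 s, in which the tool goes at most 50 mm and 8.59 degrees, less where a joint would pass 70% of its speed; a pose out of reach is approached as far as the arm can. A call with a gripper value outside its range is refused whole. The fingers move at their own pace and stop on an object; the grip force is fixed at half the most. Time passes only in rows, so rows that repeat a pose let the fingers close. It gives the time, the measured TCP pose, the force, the opening and the grip force at its end, in the units of the state.
- get_state(): the state, without advancing time (a new reading comes with each control period).
- camera(name): name is "side" or "top"; returns a dict with "image" (400x640x3 uint8, red, green, blue), "K" (3x3 intrinsics, pixels), "position" and "attitude" of the camera in the world. Camera axes: x right, y down, z forward; pixel columns grow to the right and rows downward; lengths in m; the calibration is good to about 2 mm. A picture is of the moment at which its call begins. There is no depth.
- hand_in(): hands the job in; it is judged then, once.
The state is a dict: "time": time; "q": joint angles; "qvel": joint speeds; "tau": joint torques, N m; "tcp_pos": TCP position; "orientation": TCP orientation; "force": force on the tool from outside, world axes, zero at the start; "moment": the same for the moment, N m; "gripper_width": opening from 0.0 (shut) to 1.0 (fully open); "grip_force": force on a finger pad.
Only numpy, scipy, OpenCV 4.12 (cv2) and the standard library are available. Lean on these libraries where they do the work, as an engineer would, in place of code of your own. Each camera call takes 0.05 s, during which the arm holds its last target. There are 200 camera calls.

TASK

Get the walnut spice caddy ready to carry to the picnic: turn its keeper knob until it clicks free, then feel by weight which of the steel tubes in the caddy and in the counter rack are full and which are empty. Every full tube goes upright and fully home into a well of the caddy, every empty one into the wash-up tub, and the keeper is turned back until it clicks locked over the tubes. Leave the mug and the pepper mill where they are.

Things in the scene. Friction and masses are not known exactly. Their poses are not given: they have to be found in the camera images.
- tube_1: steel spice tube, red cap, 125 mm tall: body 38 mm wide (foot bevelled 5), a collar 52 wide from 67 to 72 mm up, cap 42 wide over the top 29 mm; origin at the centre of its underside, z towards the cap. Opaque: full (285 to 325 g) and empty (110 to 130 g) look the same, only weight tells. Starts upright in a well of caddy or rack. None if absent (or held).
- tube_2: steel spice tube, yellow cap, 125 mm tall: body 38 mm wide (foot bevelled 5), a collar 52 wide from 67 to 72 mm up, cap 42 wide over the top 29 mm; origin at the centre of its underside, z towards the cap. Opaque: full (285 to 325 g) and empty (110 to 130 g) look the same, only weight tells. Starts upright in a well of caddy or rack. None if absent (or held).
- tube_3: steel spice tube, green cap, 125 mm tall: body 38 mm wide (foot bevelled 5), a collar 52 wide from 67 to 72 mm up, cap 42 wide over the top 29 mm; origin at the centre of its underside, z towards the cap. Opaque: full (285 to 325 g) and empty (110 to 130 g) look the same, only weight tells. Starts upright in a well of caddy or rack. None if absent (or held).
- tube_4: steel spice tube, blue cap, 125 mm tall: body 38 mm wide (foot bevelled 5), a collar 52 wide from 67 to 72 mm up, cap 42 wide over the top 29 mm; origin at the centre of its underside, z towards the cap. Opaque: full (285 to 325 g) and empty (110 to 130 g) look the same, only weight tells. Starts upright in a well of caddy or rack. None if absent (or held).
- tube_5: steel spice tube, orange cap, 125 mm tall: body 38 mm wide (foot bevelled 5), a collar 52 wide from 67 to 72 mm up, cap 42 wide over the top 29 mm; origin at the centre of its underside, z towards the cap. Opaque: full (285 to 325 g) and empty (110 to 130 g) look the same, only weight tells. Starts upright in a well of caddy or rack. None if absent (or held).
- tube_6: steel spice tube, white cap, 125 mm tall: body 38 mm wide (foot bevelled 5), a collar 52 wide from 67 to 72 mm up, cap 42 wide over the top 29 mm; origin at the centre of its underside, z towards the cap. Opaque: full (285 to 325 g) and empty (110 to 130 g) look the same, only weight tells. Starts upright in a well of caddy or rack. None if absent (or held).
- caddy: dark walnut carry caddy fixed on the counter, 180 x 180 x 75 mm, origin at the centre of its underside; four round wells 41 mm wide with floors 10 mm above the counter. A seated tube's cap top is 135 mm above the counter. In its middle turns the keeper: a flat steel cross, four arms 58 mm long, 16 wide, 5 thick, underside 86 mm above the counter, a black bar knob on top.
- caddy_seat0 (a point): centre of the floor of a caddy well (x, y = +56, +56 mm in the caddy's frame); a tube fully home has its origin here
- caddy_seat1 (a point): centre of the floor of a caddy well (-56, +56 mm in the caddy's frame); a tube fully home has its origin here
- caddy_seat2 (a point): centre of the floor of a caddy well (-56, -56 mm in the caddy's frame); a tube fully home has its origin here
- caddy_seat3 (a point): centre of the floor of a caddy well (+56, -56 mm in the caddy's frame); a tube fully home has its origin here
- keeper_grip (a point): point on the knob's vertical axis at the height to grip it: 113 mm above the counter, 13 below the knob's top, 22 above the top face of the cross; turns with the knob. The knob is a bar 46 mm long, 14 thick, 35 high, lying along this point's +x +y diagonal (45 degrees from its x axis), in line with two of the cross's arms.
- keeper (a joint): turn of the knob, rad, growing counter-clockwise seen from above: 0 = locked, arm tips over the collars of tubes in the four wells, so none comes out; 0.785 (an eighth turn) = free, arms between the wells. An over-centre spring holds it at both ends: 0.25 N m starts it, less is needed up to half-way, then it clicks home by itself. A tube standing over 4 mm too high blocks it.
- rack: light wooden counter rack fixed on the counter, 74 (x) x 250 (y) x 50 mm, origin at the centre of its underside; three round wells 41 mm wide in a row along y, 85 mm apart, floors 10 mm above the counter. A tube in it has its cap top 135 mm above the counter.
- rack_seat0 (a point): centre of the floor of a rack well (y = +85 mm in the rack's frame)
- rack_seat1 (a point): centre of the floor of a rack well (y = 0 mm in the rack's frame)
- rack_seat2 (a point): centre of the floor of a rack well (y = -85 mm in the rack's frame)
- tub: loose grey plastic wash-up tub, open on top, 150 (x) x 200 (y) x 90 mm, walls and floor 5 mm, origin at the centre of its underside, 0.6 kg
- mug: blue mug, 80 mm across, 92 mm high, handle at +y, origin at the centre of its underside; not part of the job, to be left alone
- mill: wooden pepper mill, 54 mm across, 162 mm high, origin at the centre of its underside; to be left alone
Mind the look-alikes: they are no part of the job. Leave any purple look-alike of the tube_6 alone.

How it is judged:
By the outcome, as a careful person would: the job done as asked, in the order asked, and still so for the second after the job is handed in, with the robot touching nothing.
Of tube_1, tube_2, tube_3, tube_4, tube_5, tube_6 only 4 to 6 are there at a start; the rules pass over those that are not, and their reading is None.
At some moment in a run one of tub may be knocked a few centimetres aside while the robot is not near it.
Once in a run the grip may slacken for a moment while it holds something.
It also fails if it takes over 210 s, if anything falls off the work surface, if the arm or the gripper's body presses on something with over 40 N, if the wrist force passes 120 N, or if a joint passes its speed limit or range.

## Working session

There is one attempt and no reset: what is moved stays moved. The work goes in short steps, Python scripts to look and compute and a tool call to move; the robot and the scene stay as the last step left them, time stands still between calls to the robot, and variables do not carry over. Pictures are saved under pics/ and viewed, at most 14 in all, crops included, and the job is handed in when it is done.

Besides the shell and the picture viewer there is one more tool, called after ">>>" by a JSON object that holds its "api" and its "payload". servo_tool: Moves the arm, as the interface text tells. Its arguments: {"type":"object","properties":{"deltas":{"type":"array","items":{"type":"array","items":{"type":"array","items":{"type":"number"}}}}},"required":["deltas"]}

```bash
ls; mkdir -p pics; python3 - <<'E'
from rig import *
import cv2
for n in("top","side"):
    c=camera(n); cv2.imwrite(f"pics/{n}0.png",c["image"][:,:,::-1]); print(n,c["K"],c["position"],c["attitude"])
print(get_state(), grasp_offset)
E
```

```text
pics
top [[432.71956678   0.         318.16337895]
 [  0.         432.71956678 200.08714389]
 [  0.           0.           1.        ]] [ 4.70461167e-01 -1.44615824e-04  1.28344192e+00] [ 0.02457866 -0.7023224   0.71056129 -0.03523892]
side [[485.10838016   0.         318.6798268 ]
 [  0.         485.10838016 204.81575554]
 [  0.           0.           1.        ]] [ 0.40819651 -1.1033313   0.93511599] [-0.44073368  0.89481974 -0.05807919  0.04096672]
{'time': 0.1, 'q': array([-1.21259413,  0.33279839, -0.06471572,  1.46084911,  0.02159512,
        1.34989345, -0.08848088]), 'qvel': array([ 0.00214725, -0.00024258, -0.00095379, -0.00311624, -0.00032904,
       -0.00216284, -0.00088231]), 'tau': array([ 9.45159445e-04, -6.26745415e+01,  4.88645816e-02, -3.92435753e+01,
        1.63261191e-02,  6.86967687e-03,  1.16736462e-05]), 'tcp_pos': array([0.23216018, 0.57992536, 0.23060588]), 'orientation': array([-9.56783479e-05,  1.89227222e-01,  9.81933127e-01, -6.19166781e-04]), 'force': array([ 0.08224864,  0.13743087, -0.10271689]), 'moment': array([-0.03081489,  0.03533961, -0.02188744]), 'grip_force': 0.0, 'gripper_width': 0.9995156252138777} 0.0187
```

View pics/top0.png

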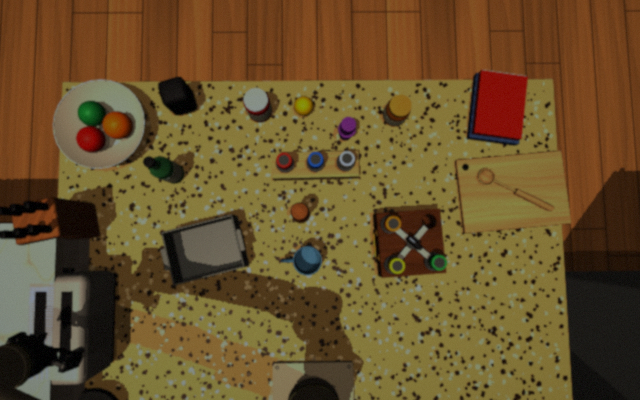

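View pics/side0.png

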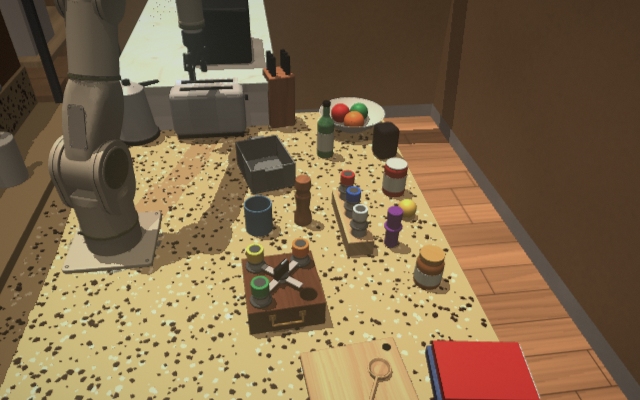

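The top view shows the caddy around (410,241), with orange (392,223), yellow (397,265) and green (438,263) caps and an empty well at about (430,220). The rack is around (316,163), with red, blue and white caps. The tub is at (205,250), the mug at (307,260), the mill at (300,212) and the purple decoy at (348,127).

```bash
cat >h.py <<'E'
import numpy as np,cv2
from rig import *
from scipy.spatial.transform import Rotation as R
def rot(q): return R.from_quat([q[1],q[2],q[3],q[0]]).as_matrix()
def ray(c,u,v,z):
    d=rot(c["attitude"])@np.linalg.inv(c["K"])@[u,v,1.]; p=np.array(c["position"]); return (p+d*(z-p[2])/d[2])
def proj(c,P):
    p=c["K"]@rot(c["attitude"]).T@(np.array(P)-c["position"]); return p[:2]/p[2]
E
python3 - <<'E'
from h import *
t=camera("top");s=camera("side")
for P in([0,0,0],[.5,0,0],[.5,.1,0]): print(proj(t,P),proj(s,P))
a=t["image"][120:290,150:460,::-1]
cv2.imwrite("pics/rc.png",cv2.resize(t["image"][140:190,260:372,::-1],None,fx=7,fy=7,interpolation=cv2.INTER_CUBIC))
cv2.imwrite("pics/cc.png",cv2.resize(t["image"][195:285,362:462,::-1],None,fx=6,fy=6,interpolation=cv2.INTER_CUBIC))
cv2.imwrite("pics/sc.png",cv2.resize(s["image"][160:335,230:400,::-1],None,fx=3.4,fy=3.4,interpolation=cv2.INTER_CUBIC))
E
```

```text
[313.5998685  401.72230593] [115.46954055 240.75936033]
[311.67675775 226.82103149] [290.37055525 227.82617544]
[277.85928226 227.22559958] [287.36792928 207.38581381]
```

View pics/rc.png

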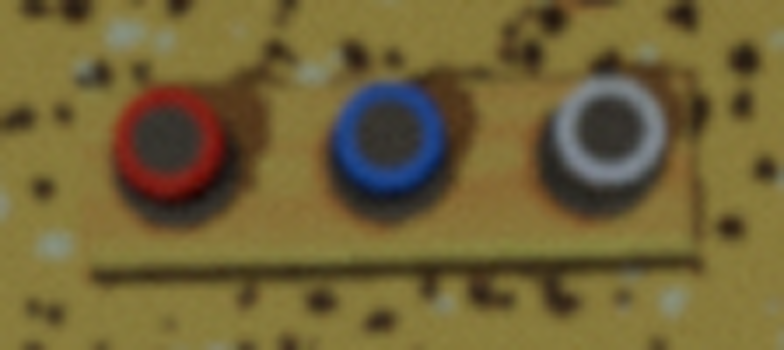

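View pics/cc.png

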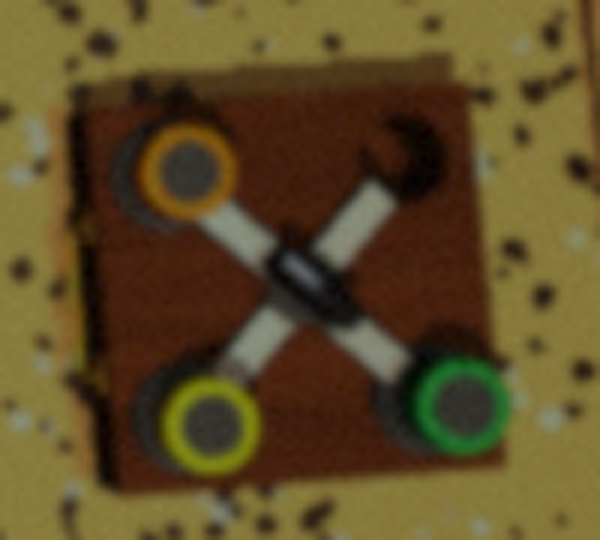

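View pics/sc.png

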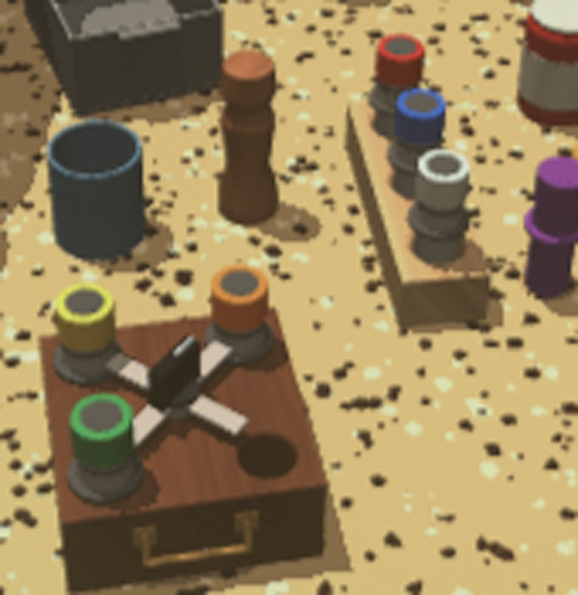

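```bash
cat >>h.py <<'E'
SEEDS={"orange":((392.8,223.1),(300,244)),"yellow":((396.8,265.3),(255,249)),"green":((438.5,262.2),(260,284)),
"red":((283.6,160),(347.5,174)),"blue":((315,159.2),(354,190)),"white":((346.6,158.1),(360.5,210))}
def disc(c,uv,h=8,k=8):
    # dark/grey cap centre inside a coloured ring: child contour nearest the seed
    u0,v0=int(uv[0])-h,int(uv[1])-h
    im=cv2.resize(c["image"][v0:v0+2*h,u0:u0+2*h],None,fx=k,fy=k,interpolation=cv2.INTER_CUBIC)
    m=im.max(2).astype(np.uint8); seed=(np.array(uv)-[u0,v0]+.5)*k-.5
    _,b=cv2.threshold(m,0,255,cv2.THRESH_BINARY+cv2.THRESH_OTSU)
    n,l,st,ce=cv2.connectedComponentsWithStats(255-b,connectivity=4)
    i=min(range(1,n),key=lambda i:np.hypot(*(ce[i]-seed))+(1e3 if st[i,4]<k*k*4 else 0))
    return (ce[i]+.5)/k-.5+[u0,v0], st[i,4]/k/k
E
python3 - <<'E'
from h import *
t=camera("top");s=camera("side")
for n,(a,b) in SEEDS.items():
    pa,A=disc(t,a); pb,B=disc(s,b)
    print(n,pa.round(1),round(A),ray(t,*pa,.135)[:2].round(4),ray(t,*a,.135)[:2].round(4),"|",pb.round(1),round(B),ray(s,*pb,.135)[:2].round(4))
print("tub corners",[ray(t,u,v,.09)[:2].round(3) for u,v in((163,236),(238,214),(250,266),(173,285))])
print("mug",ray(t,308,259,.092),"mill",ray(t,300,211,.16),"decoy",ray(t,348.5,126,.125))
E
```

```text
orange [393.1 223.1] 71 [ 0.5041 -0.2166] [ 0.5042 -0.2158] | [300.  242.8] 68 [ 0.5048 -0.2187]
yellow [397.  265.6] 72 [ 0.3922 -0.2238] [ 0.3929 -0.2233] | [254.4 248.4] 70 [ 0.3932 -0.226 ]
green [439.  262.3] 72 [ 0.3993 -0.3355] [ 0.3996 -0.334 ] | [259.3 281.9] 84 [ 0.4002 -0.3377]
red [283.4 159.5] 74 [0.678  0.0739] [0.6767 0.0733] | [347.4 173.2] 37 [0.6786 0.0716]
blue [315.  158.7] 72 [ 0.6795 -0.011 ] [ 0.678  -0.0109] | [353.4 189.7] 41 [ 0.6798 -0.0133]
white [346.7 157.9] 72 [ 0.6807 -0.0961] [ 0.6802 -0.0959] | [360.1 208.1] 47 [ 0.681  -0.0985]
tub corners [array([0.478, 0.407]), array([0.536, 0.202]), array([0.393, 0.169]), array([0.345, 0.377])]
mug [0.41026874 0.01099542 0.092     ] mill [0.53772415 0.02986877 0.16      ] decoy [ 0.77064836 -0.10353081  0.125     ]
```

```bash
cat >>h.py <<'E'
def plan(*wp,start=None):
    "wp: (x,y,z,psi deg of tool y); prints shift cm in tool axes and turn about tool z"
    if start is None:
        s=get_state(); y=rot(s["orientation"])[:,1]; start=(*s["tcp_pos"],np.degrees(np.arctan2(y[1],y[0])))
        print("at",np.round(start,4),"tilt",rot(s["orientation"])[:,2].round(4),"F",s["force"].round(2),"t",round(s["time"],1),"w",round(s["gripper_width"],3),"q",s["q"].round(2))
    p=start
    for w in wp:
        a=np.radians(p[3]); Y=np.array([np.cos(a),np.sin(a)]); X=np.array([-Y[1],Y[0]]); d=np.subtract(w[:2],p[:2])
        print(np.round([d@X*100,d@Y*100,(p[2]-w[2])*100,np.radians(p[3]-w[3])],2)); p=w
E
python3 - <<'E'
from h import *
plan((.40,.40,.23,41),(.49,.17,.23,13.5),(.49,-.07,.23,-14),(.4521,-.2771,.20,-41.3),(.4521,-.2771,.093,-41.3))
E
```

```text
at [ 0.2323  0.5801  0.2311 68.1822] tilt [-1.e-04 -4.e-04 -1.e+00] F [-0.45 -0.34  0.26] t 0.3 w 1.001 q [-1.21  0.33 -0.06  1.46  0.02  1.35 -0.09]
[-22.27 -10.49   0.11   0.47]
[-23.26  -8.3    0.     0.48]
[-23.34  -5.6    0.     0.48]
[-21.01   1.33   3.     0.48]
[ 0.   0.  10.7  0. ]
```

>>> {"api": "servo_tool", "payload": {"deltas": [[[4,-4.45,-2.1,0,0,0,0.094],[4,-8.9,-4.2,0,0,0,0.188],[4,-13.4,-6.3,0,0,0,0.282],[4,-17.8,-8.4,0,0,0,0.376],[4,-22.27,-10.49,0,0,0,0.47]]]}}

```text
time: 0.8
tcp_pos: [0.4011, 0.3985, 0.2315]
orientation: [-0.0, 0.414, 0.91, 0.0]
force: [0.8, 0.4, -0.5]
gripper_width: 0.465
grip_force: 0.0
```

>>> {"api": "servo_tool", "payload": {"deltas": [[[4,-4.65,-1.66,0,0,0,0.096],[4,-9.3,-3.3,0,0,0,0.192],[4,-13.95,-5,0,0,0,0.288],[4,-18.6,-6.6,0,0,0,0.384],[4,-23.26,-8.3,0,0,0,0.48]]]}}

```text
time: 1.3
tcp_pos: [0.4914, 0.1686, 0.2315]
orientation: [0.0, 0.619, 0.786, 0.0]
force: [1.3, 0.2, -0.1]
gripper_width: 0.469
grip_force: 0.0
```

>>> {"api": "servo_tool", "payload": {"deltas": [[[4,-4.67,-1.12,0,0,0,0.096],[4,-9.3,-2.2,0,0,0,0.192],[4,-14,-3.4,0,0,0,0.288],[4,-18.7,-4.5,0,0,0,0.384],[4,-23.34,-5.6,0,0,0,0.48]]]}}

```text
time: 1.8
tcp_pos: [0.4918, -0.0715, 0.2316]
orientation: [0.0, 0.788, 0.616, 0.0]
force: [0.5, -0.7, 0.5]
gripper_width: 0.466
grip_force: 0.0
```

```bash
python3 - <<'E'
from h import *
plan((.4521,-.2771,.20,-41.3),(.4521,-.2771,.093,-41.3))
E
```

```text
at [  0.4918  -0.0715   0.2316 -13.9759] tilt [ 8.e-04  5.e-04 -1.e+00] F [ 0.53 -0.71  0.55] t 1.8 w 0.466 q [-0.49  0.03  0.56  1.82 -0.02  1.3  -0.17]
[-20.91   1.12   3.16   0.48]
[ 0.   0.  10.7  0. ]
```

>>> {"api": "servo_tool", "payload": {"deltas": [[[4,-4.2,0.2,0.6,0,0,0.096],[4,-8.4,0.45,1.3,0,0,0.192],[4,-12.6,0.7,1.9,0,0,0.288],[4,-16.8,0.9,2.5,0,0,0.384],[4,-20.91,1.12,3.16,0,0,0.48]]]}}

```text
time: 2.3
tcp_pos: [0.4528, -0.2769, 0.1998]
orientation: [0.0, 0.912, 0.411, 0.0]
force: [1.1, 0.4, -0.8]
gripper_width: 0.47
grip_force: 0.0
```

>>> {"api": "servo_tool", "payload": {"deltas": [[[4,0,0,1.5,0,0,0],[4,0,0,3,0,0,0],[4,0,0,3,0,0,0],[4,0,0,3,0,0,0]]]}}

```text
time: 2.7
tcp_pos: [0.4533, -0.2752, 0.17]
orientation: [-0.0, 0.911, 0.413, -0.0]
force: [0.9, -0.4, 0.2]
gripper_width: 0.468
grip_force: 0.0
```

```bash
python3 - <<'E'
from h import *
plan((.4521,-.2771,.093,-41.3))
t=camera("top");s=camera("side")
cv2.imwrite("pics/k.png",np.hstack([cv2.resize(c[v:v+90,u:u+80,::-1],None,fx=5,fy=5,interpolation=cv2.INTER_CUBIC) for c,u,v in((t["image"],365,200),(s["image"],240,210))]))
E
```

```text
at [  0.4533  -0.2752   0.17   -41.2395] tilt [-2.e-04  1.e-04 -1.e+00] F [ 0.93 -0.44  0.17] t 2.7 w 0.468 q [-0.23  0.2   0.78  1.83 -0.15  1.18 -0.12]
[-0.22  0.03  7.7   0.  ]
```

View pics/k.png

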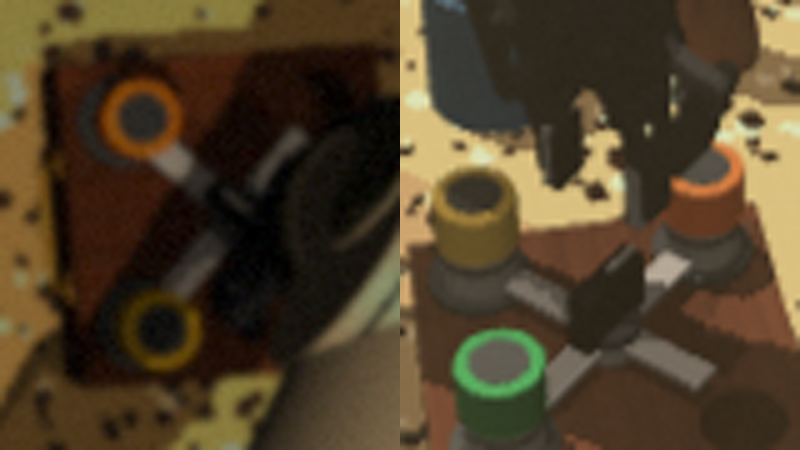

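The side view shows the two fingers (about (560,180) and (645,215) in the picture) straddling the knob (605,290), which lies in line with orange and green. Next I descend and grip it.

>>> {"api": "servo_tool", "payload": {"deltas": [[[4,-0.2,0,3,0,0,0],[4,-0.2,0,6,0,0,0],[4,-0.2,0,7.5,0,0,0],[4,-0.2,0,7.5,0,0,0],[2,-0.2,0,7.5,0,0,0]]]}}

```text
time: 3.3
tcp_pos: [0.4525, -0.2771, 0.0957]
orientation: [0.0, 0.911, 0.413, 0.0]
force: [0.0, -0.5, 0.2]
gripper_width: 0.311
grip_force: 0.0
```

>>> {"api": "servo_tool", "payload": {"deltas": [[[0.6,0,0,0,0,0,0],[0.6,0,0,0,0,0,0],[0.6,0,0,0,0,0,0],[0.6,0,0,0,0,0,0],[0.6,0,0,0,0,0,0]]]}}

```text
time: 3.8
tcp_pos: [0.4531, -0.2774, 0.0963]
orientation: [0.001, 0.911, 0.413, 0.001]
force: [0.4, -0.5, 6.7]
gripper_width: 0.154
grip_force: 60.4
```

```bash
python3 - <<'E'
from h import *
plan((.4521,-.2771,.093,3.7))
E
```

```text
at [  0.4531  -0.2774   0.0963 -41.2621] tilt [ 2.9e-03 -7.0e-04 -1.0e+00] F [ 0.36 -0.47  6.65] t 3.8 w 0.154 q [-0.18  0.3   0.75  1.9  -0.24  1.03 -0.05]
[-0.04 -0.1   0.33 -0.78]
```

>>> {"api": "servo_tool", "payload": {"deltas": [[[0.6,0,0,-0.2,0,0,0],[0.6,0,0,-0.2,0,0,-0.1],[0.6,0,0,-0.2,0,0,-0.2],[0.6,0,0,-0.2,0,0,-0.3],[0.6,0,0,-0.2,0,0,-0.4]]]}}

```text
time: 4.3
tcp_pos: [0.4529, -0.2773, 0.0965]
orientation: [0.001, 0.809, 0.587, 0.0]
force: [10.3, -7.6, -15.8]
gripper_width: 0.148
grip_force: 61.5
```

>>> {"api": "servo_tool", "payload": {"deltas": [[[0.6,0,0,0,0,0,-0.1],[0.6,0,0,0,0,0,-0.2],[0.6,0,0,0,0,0,-0.3],[0.6,0,0,0,0,0,-0.4],[0.6,0,0,0,0,0,-0.4]]]}}

```text
time: 4.8
tcp_pos: [0.4529, -0.2774, 0.0965]
orientation: [0.001, 0.677, 0.736, 0.0]
force: [11.3, -7.1, -16.4]
gripper_width: 0.153
grip_force: 62.2
```

```bash
python3 - <<'E'
from h import *
plan((.4521,-.2771,.093,3.7)); print(get_state()["moment"])
E
```

```text
at [ 0.4529 -0.2774  0.0965  4.713 ] tilt [ 0.0023 -0.0014 -1.    ] F [ 11.35  -7.08 -16.36] t 4.8 w 0.153 q [-0.07  0.27  0.61  1.9  -0.18  1.02  0.7 ]
[ 0.03 -0.08  0.35  0.02]
[-0.81305432 -1.77848527 -0.74538359]
```

>>> {"api": "servo_tool", "payload": {"deltas": [[[4,0,0,0.1,0,0,0],[4,0,0,0,0,0,0],[4,0,0,-2,0,0,0],[4,0,0,-5,0,0,0],[6,0,0,-8,0,0,0]]]}}

```text
time: 5.3
tcp_pos: [0.4515, -0.2767, 0.1779]
orientation: [-0.0, 0.678, 0.735, -0.0]
force: [0.1, -0.6, 0.7]
gripper_width: 0.619
grip_force: 0.0
```

```bash
python3 - <<'E'
from h import *
plan((.5045,-.2176,.174,3.7),(.5045,-.2176,.097,3.7))
s=camera("side")
cv2.imwrite("pics/k2.png",cv2.resize(s["image"][210:330,230:340,::-1],None,fx=4,fy=4,interpolation=cv2.INTER_CUBIC))
E
```

```text
at [ 0.4515 -0.2767  0.1779  4.5718] tilt [-7.e-04  3.e-04 -1.e+00] F [ 0.14 -0.6   0.69] t 5.3 w 0.619 q [-0.11  0.17  0.63  1.81 -0.11  1.19  0.64]
[5.47 5.75 0.39 0.02]
[0.  0.  7.7 0. ]
```

View pics/k2.png

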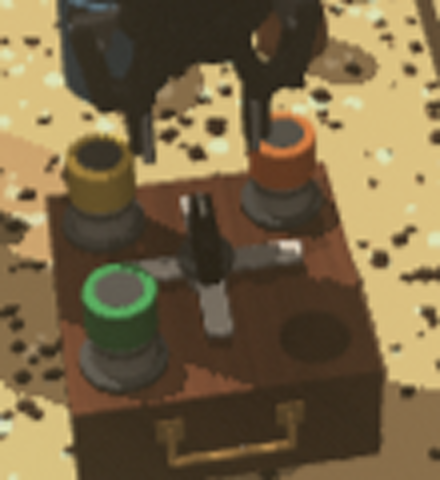

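The keeper is free: its arms now lie between the wells, with the knob near (207,240) in the crop. Orange is first.

>>> {"api": "servo_tool", "payload": {"deltas": [[[6,2.7,2.9,0,0,0,0],[6,5.4,5.75,0,0,0,0],[6,5.4,5.75,2,0,0,0],[6,5.4,5.75,5,0,0,0],[6,5.4,5.75,8,0,0,0]]]}}

```text
time: 5.85
tcp_pos: [0.5054, -0.2181, 0.0963]
orientation: [0.001, 0.678, 0.735, 0.0]
force: [-0.9, 0.3, -0.5]
gripper_width: 0.706
grip_force: 0.0
```

>>> {"api": "servo_tool", "payload": {"deltas": [[[3,0,0,0,0,0,0],[3,0,0,0,0,0,0],[3,0,0,0,0,0,0],[3,0,0,0,0,0,0]]]}}

```text
time: 6.25
tcp_pos: [0.5052, -0.2186, 0.0979]
orientation: [0.0, 0.678, 0.735, 0.0]
force: [-2.5, 0.5, 1.1]
gripper_width: 0.471
grip_force: 60.6
```

```bash
cat >>h.py <<'E'
def weigh(n=8):
    f=[]
    for _ in range(n): camera("top"); f.append(get_state()["force"])
    print("F mean",np.mean(f,0).round(2),"sd",np.std(f,0).round(2))
E
python3 - <<'E'
from h import *
plan((.5045,-.2176,.097,3.7)); weigh(4)
E
```

```text
at [ 0.5052 -0.2186  0.0979  4.5721] tilt [ 1.e-03  1.e-04 -1.e+00] F [-2.49  0.49  1.08] t 6.2 w 0.471 q [-0.16  0.31  0.56  1.84 -0.19  1.04  0.56]
[ 0.1  -0.06  0.09  0.02]
F mean [-2.15  0.62  0.11] sd [0.56 0.32 0.3 ]
```

>>> {"api": "servo_tool", "payload": {"deltas": [[[3,0,0,-1,0,0,0],[3,0,0,-2,0,0,0],[3,0,0,-2.5,0,0,0],[3,0,0,-2.5,0,0,0],[3,0,0,-2.5,0,0,0]]]}}

```text
time: 6.95
tcp_pos: [0.5052, -0.2184, 0.1219]
orientation: [0.0, 0.678, 0.735, 0.0]
force: [-1.1, 0.7, -0.9]
gripper_width: 0.479
grip_force: 61.0
```

```bash
python3 - <<'E'
from h import *
weigh(); plan((.5045,-.2176,.097,3.7))
E
```

```text
F mean [-0.28  0.01 -0.96] sd [0.35 0.42 0.43]
at [ 0.505  -0.2183  0.1216  4.5848] tilt [ 1.e-04  0.e+00 -1.e+00] F [-0.41  0.07 -0.82] t 7.3 w 0.478 q [-0.17  0.28  0.57  1.82 -0.17  1.09  0.55]
[ 0.08 -0.05  2.46  0.02]
```

Orange reads about 1 N, so it's empty. I'll take it to the tub.

```bash
python3 - <<'E'
from h import *
plan((.505,-.218,.27,4.6),(.46,.0,.27,4.6),(.423,.2,.27,4.6),(.423,.347,.2,4.6),(.423,.347,.10,4.6))
E
```

```text
at [ 0.505  -0.2183  0.1216  4.5848] tilt [ 1.e-04  0.e+00 -1.e+00] F [-0.41  0.07 -0.82] t 7.3 w 0.478 q [-0.17  0.28  0.57  1.82 -0.17  1.09  0.55]
[  0.03  -0.   -14.84  -0.  ]
[22.09 -2.74  0.    0.  ]
[20.23 -2.08  0.    0.  ]
[14.65  1.18  7.    0.  ]
[ 0.  0. 10.  0.]
```

>>> {"api": "servo_tool", "payload": {"deltas": [[[3,0,0,-3,0,0,0],[3,0,0,-7,0,0,0],[3,0,0,-11,0,0,0],[3,0,0,-15,0,0,0]]]}}

```text
time: 7.75
tcp_pos: [0.5048, -0.2184, 0.2733]
orientation: [0.0, 0.678, 0.735, 0.0]
force: [1.6, 0.1, -0.6]
gripper_width: 0.476
grip_force: 61.1
```

```bash
python3 - <<'E'
from h import *
weigh(5); plan((.46,.0,.27,4.6),(.423,.2,.27,4.6),(.423,.347,.2,4.6))
E
```

```text
F mean [ 0.29 -0.04 -0.37] sd [0.51 0.46 2.81]
at [ 0.5048 -0.2182  0.271   4.5929] tilt [-4.e-04  4.e-04 -1.e+00] F [-0.18 -0.69 -2.18] t 8.0 w 0.475 q [-0.21  0.15  0.6   1.63 -0.09  1.39  0.48]
[22.11 -2.72  0.1  -0.  ]
[20.23 -2.08  0.    0.  ]
[14.65  1.18  7.    0.  ]
```

>>> {"api": "servo_tool", "payload": {"deltas": [[[3,4.4,-0.5,0,0,0,0],[3,8.8,-1.1,0,0,0,0],[3,13.2,-1.6,0,0,0,0],[3,17.6,-2.2,0,0,0,0],[3,22.1,-2.7,0,0,0,0]]]}}

```text
time: 8.5
tcp_pos: [0.459, 0.0013, 0.2702]
orientation: [-0.001, 0.678, 0.735, -0.001]
force: [1.2, 0.8, -1.4]
gripper_width: 0.479
grip_force: 61.2
```

>>> {"api": "servo_tool", "payload": {"deltas": [[[3,4,-0.4,0,0,0,0],[3,8,-0.8,0,0,0,0],[3,12,-1.2,0,0,0,0],[3,16,-1.6,0,0,0,0],[3,20,-2.1,0,0,0,0]]]}}

```text
time: 9.0
tcp_pos: [0.4223, 0.1987, 0.2701]
orientation: [-0.0, 0.678, 0.735, -0.001]
force: [0.3, -1.2, -0.7]
gripper_width: 0.48
grip_force: 61.2
```

```bash
python3 - <<'E'
from h import *
weigh(3); plan((.423,.347,.2,4.6),(.423,.347,.13,4.6))
t=camera("top");s=camera("side")
cv2.imwrite("pics/t1.png",np.hstack([cv2.resize(c[v:v+100,u:u+100,::-1],None,fx=4,fy=4,interpolation=cv2.INTER_CUBIC) for c,u,v in((t["image"],155,200),(s["image"],215,110))]))
E
```

```text
F mean [-0.93  1.63 -1.54] sd [2.05 3.95 0.3 ]
at [0.4219 0.1996 0.2699 4.8722] tilt [-0.0027 -0.0015 -1.    ] F [ 0.67 -1.56 -1.12] t 9.2 w 0.477 q [-0.67 -0.04  0.13  1.8   0.01  1.38 -0.46]
[14.68  1.36  6.99  0.  ]
[0. 0. 7. 0.]
```

View pics/t1.png

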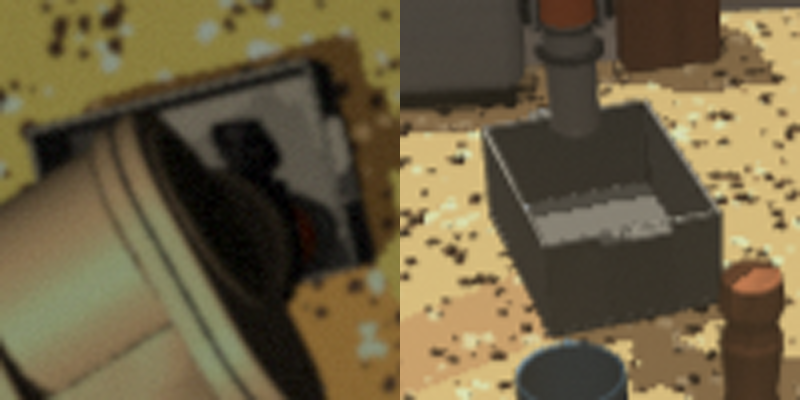

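The side view shows the tub still in place, with rim corners at about (236,142), (276,136), (295,163) and (251,171), and orange held upright. I'll check the tub centre from those corners.

```bash
python3 - <<'E'
from h import *
s=camera("side"); t=camera("top")
c=np.array([ray(s,u,v,.09)[:2] for u,v in((236,142.5),(275.7,135.7),(295,163),(251.5,171))]); print(c.round(3),c.mean(0))
print([ray(t,155+u/4,200+v/4,.09)[:2].round(3) for u,v in((35,130),(318,60),(375,262))])
E
```

```text
[[0.349 0.364]
 [0.487 0.397]
 [0.536 0.214]
 [0.396 0.182]] [0.44231303 0.289354  ]
[array([0.487, 0.405]), array([0.533, 0.212]), array([0.395, 0.173])]
```

>>> {"api": "servo_tool", "payload": {"deltas": [[[3,3.7,0.4,1,0,0,0],[3,7.4,0.9,2,0,0,0],[3,11,1.3,3,0,0,0],[3,14.6,1.7,5,0,0,0],[3,14.6,1.7,8,0,0,0]]]}}

```text
time: 9.85
tcp_pos: [0.4283, 0.3488, 0.1916]
orientation: [-0.001, 0.677, 0.736, 0.002]
force: [-1.1, -0.8, -2.3]
gripper_width: 0.48
grip_force: 61.3
```

>>> {"api": "servo_tool", "payload": {"deltas": [[[3,0,0,4,0,0,0],[3,0,0,8,0,0,0],[3,0,0,8.4,0,0,0],[3,0,0,8.4,0,0,0]]]}}

```text
time: 10.25
tcp_pos: [0.429, 0.3434, 0.1077]
orientation: [0.0, 0.679, 0.734, -0.001]
force: [0.8, 1.3, -0.6]
gripper_width: 0.477
grip_force: 60.4
```

>>> {"api": "servo_tool", "payload": {"deltas": [[[6,0,0,0,0,0,0],[6,0,0,0,0,0,0],[6,0,0,-3,0,0,0],[6,0,0,-8,0,0,0],[6,0,0,-12.5,0,0,0]]]}}

```text
time: 10.75
tcp_pos: [0.429, 0.3444, 0.2363]
orientation: [0.0, 0.678, 0.735, 0.001]
force: [0.5, 1.3, -0.2]
gripper_width: 0.703
grip_force: 0.0
```

```bash
python3 - <<'E'
from h import *
weigh(4);plan((.45,.12,.24,4.6),(.43,-.1,.24,4.6),(.3927,-.2249,.18,4.6),(.3927,-.2249,.097,4.6))
s=camera("side")
cv2.imwrite("pics/t2.png",cv2.resize(s["image"][80:180,215:315,::-1],None,fx=4,fy=4,interpolation=cv2.INTER_CUBIC))
E
```

```text
F mean [0.8  0.24 1.63] sd [0.37 0.34 2.77]
at [0.4295 0.345  0.2354 4.5787] tilt [ 0.0034  0.0034 -1.    ] F [ 0.81 -0.02  0.37] t 10.9 w 0.699 q [-0.79  0.16  0.03  1.66 -0.01  1.31 -0.67]
[-22.59   0.25  -0.46  -0.  ]
[-21.77  -3.76   0.     0.  ]
[-12.15  -4.72   6.     0.  ]
[0.  0.  8.3 0. ]
```

View pics/t2.png

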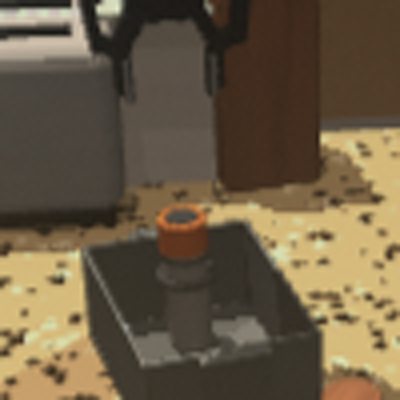

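Orange stands inside the tub. On to yellow.

>>> {"api": "servo_tool", "payload": {"deltas": [[[6,-4.5,0,-0.4,0,0,0],[6,-9,0,-0.4,0,0,0],[6,-13.5,0,-0.4,0,0,0],[6,-18,0,-0.4,0,0,0],[6,-22.6,0.2,-0.4,0,0,0]]]}}

```text
time: 11.5
tcp_pos: [0.448, 0.1173, 0.2358]
orientation: [-0.0, 0.678, 0.735, -0.001]
force: [1.6, -0.1, -0.1]
gripper_width: 0.703
grip_force: 0.0
```

>>> {"api": "servo_tool", "payload": {"deltas": [[[6,-4.4,-0.8,0,0,0,0],[6,-8.8,-1.5,0,0,0,0],[6,-13.2,-2.3,0,0,0,0],[6,-17.6,-3,0,0,0,0],[6,-21.8,-3.8,0,0,0,0]]]}}

```text
time: 12.0
tcp_pos: [0.4273, -0.103, 0.2359]
orientation: [-0.001, 0.678, 0.735, -0.0]
force: [1.1, 0.5, 0.1]
gripper_width: 0.703
grip_force: 0.0
```

>>> {"api": "servo_tool", "payload": {"deltas": [[[6,-4,-1.6,2,0,0,0],[6,-8,-3.2,4,0,0,0],[6,-12.1,-4.7,6,0,0,0],[6,-12.1,-4.7,6,0,0,0]]]}}

```text
time: 12.4
tcp_pos: [0.3871, -0.2298, 0.174]
orientation: [-0.002, 0.681, 0.732, -0.002]
force: [-0.2, 1.1, 2.3]
gripper_width: 0.703
grip_force: 0.0
```

```bash
python3 - <<'E'
from h import *
weigh(3);plan((.3927,-.2249,.097,4.6))
E
```

```text
F mean [0.16 0.49 0.27] sd [0.48 0.63 0.24]
at [ 0.391  -0.2249  0.1763  4.5843] tilt [-1.1e-03  5.0e-04 -1.0e+00] F [ 0.82 -0.25  0.05] t 12.6 w 0.703 q [-0.23 -0.05  0.65  2.    0.03  1.18  0.48]
[-0.02  0.17  7.93 -0.  ]
```

>>> {"api": "servo_tool", "payload": {"deltas": [[[6,0,0.15,3,0,0,0],[6,0,0.15,6,0,0,0],[6,0,0.15,7.9,0,0,0],[6,0,0.15,7.9,0,0,0],[3,0,0.15,7.9,0,0,0]]]}}

```text
time: 13.05
tcp_pos: [0.3933, -0.2246, 0.0983]
orientation: [-0.0, 0.678, 0.735, -0.0]
force: [1.5, -0.6, 0.3]
gripper_width: 0.546
grip_force: 0.0
```

>>> {"api": "servo_tool", "payload": {"deltas": [[[3,0,0,0,0,0,0],[3,0,0,0,0,0,0],[3,0,0,0,0,0,0],[3,0,0,-1,0,0,0],[3,0,0,-2,0,0,0]]]}}

```text
time: 13.55
tcp_pos: [0.3925, -0.2254, 0.1185]
orientation: [-0.0, 0.678, 0.735, -0.0]
force: [0.1, 0.1, -1.3]
gripper_width: 0.475
grip_force: 60.8
```

>>> {"api": "servo_tool", "payload": {"deltas": [[[3,0,0,-0.5,0,0,0],[3,0,0,-0.5,0,0,0],[3,0,0,-0.5,0,0,0],[3,0,0,-0.5,0,0,0]]]}}

```text
time: 13.95
tcp_pos: [0.3924, -0.2252, 0.1224]
orientation: [-0.0, 0.678, 0.735, -0.0]
force: [0.1, 0.7, -0.4]
gripper_width: 0.478
grip_force: 60.8
```

```bash
python3 - <<'E'
from h import *
weigh(6);plan((.3927,-.2249,.097,4.6))
E
```

```text
F mean [-0.32 -0.31 -1.08] sd [0.4  0.33 0.36]
at [ 0.3926 -0.2254  0.1225  4.5809] tilt [-3.e-04  1.e-04 -1.e+00] F [ 0.16 -0.4  -1.36] t 14.2 w 0.478 q [-0.23  0.03  0.67  2.06 -0.02  1.06  0.53]
[ 0.04  0.02  2.55 -0.  ]
```

Yellow is empty too (about 1.1 N). I'll carry it to the tub and use the standing orange cap to check whether the tub has moved.

```bash
cat >>h.py <<'E'
def orange(c,box):
    u0,u1,v0,v1=box; h=cv2.cvtColor(c["image"][v0:v1,u0:u1],cv2.COLOR_RGB2HSV)
    m=cv2.inRange(h,(5,170,90),(16,255,255)); n,l,st,ce=cv2.connectedComponentsWithStats(m)
    if n<2: return None
    i=1+st[1:,4].argmax(); return ce[i]+[u0,v0],st[i,4]
E
python3 - <<'E'
from h import *
s=camera("side");t=camera("top")
o=orange(s,(225,310,110,170)); print(o, o and ray(s,*o[0],.12))
o=orange(t,(150,260,205,290)); print(o, o and ray(t,*o[0],.13))
plan((.3925,-.2252,.27,4.6),(.43,-.05,.27,4.6),(.457,.16,.27,4.6),(.457,.231,.22,4.6),(.457,.231,.105,4.6))
E
```

```text
None None
None None
at [ 0.3926 -0.2254  0.1226  4.5839] tilt [-2.e-04  0.e+00 -1.e+00] F [ 0.25  1.62 -1.02] t 14.3 w 0.478 q [-0.23  0.03  0.67  2.06 -0.02  1.06  0.53]
[ 2.000e-02 -1.000e-02 -1.474e+01 -0.000e+00]
[17.16  5.14  0.    0.  ]
[20.72  4.38  0.    0.  ]
[7.08 0.57 5.   0.  ]
[ 0.   0.  11.5  0. ]
```

>>> {"api": "servo_tool", "payload": {"deltas": [[[3,0,0,-3,0,0,0],[3,0,0,-7,0,0,0],[3,0,0,-11,0,0,0],[3,0,0,-14.7,0,0,0]]]}}

```text
time: 14.75
tcp_pos: [0.3924, -0.2255, 0.2716]
orientation: [0.0, 0.678, 0.735, 0.0]
force: [1.5, -0.5, -2.4]
gripper_width: 0.477
grip_force: 62.7
```

>>> {"api": "servo_tool", "payload": {"deltas": [[[3,3.4,1,0,0,0,0],[3,6.8,2,0,0,0,0],[3,10.2,3,0,0,0,0],[3,13.7,4.1,0,0,0,0],[3,17.2,5.1,0,0,0,0]]]}}

```text
time: 15.25
tcp_pos: [0.4298, -0.0484, 0.2697]
orientation: [0.0, 0.678, 0.735, 0.0]
force: [0.2, -0.1, -1.1]
gripper_width: 0.476
grip_force: 62.8
```

```bash
python3 - <<'E'
from h import *
s=camera("side")
h=cv2.cvtColor(s["image"][110:170,225:310],cv2.COLOR_RGB2HSV); 
print(s["image"][141:147,257:265].tolist()[3], h[34,36])
m=cv2.inRange(h,(3,120,60),(18,255,255)); n,l,st,ce=cv2.connectedComponentsWithStats(m); print(st[1:],ce[1:])
t=camera("top")
cv2.imwrite("pics/t3.png",np.hstack([cv2.resize(c[v:v+100,u:u+100,::-1],None,fx=4,fy=4,interpolation=cv2.INTER_CUBIC) for c,u,v in((t["image"],155,200),(s["image"],215,90))]))
plan((.457,.16,.27,4.6),(.457,.231,.22,4.6),(.457,.231,.105,4.6))
E
```

```text
[[74, 55, 42], [81, 58, 42], [88, 58, 39], [91, 60, 40], [89, 59, 39], [88, 58, 39], [84, 56, 37], [78, 59, 45]] [ 12 143  89]
[[ 52   0  21  19 238]
 [ 77  10   1   1   1]
 [ 74  13   2   4   5]
 [ 78  13   1   2   2]
 [ 80  15   1   1   1]
 [ 53  17   1   1   1]
 [ 77  17   1   2   2]
 [ 79  17   2   1   2]
 [ 82  19   3   2   4]
 [ 64  20   2   1   2]
 [ 79  20   2   1   2]
 [ 22  25   2   2   2]
 [ 81  24   1   1   1]
 [ 10  27   1   1   1]
 [ 21  28   1   1   1]
 [ 31  28  12   7  69]
 [ 67  29   2   1   2]
 [ 71  29   2   1   2]
 [ 10  30   1   1   1]
 [ 73  44   1   1   1]
 [ 82  44   1   1   1]
 [ 84  46   1   1   1]
 [ 74  49   1   1   1]
 [ 84  53   1   1   1]] [[61.90336134  6.44117647]
 [77.         10.        ]
 [74.6        14.4       ]
 [78.         13.5       ]
 [80.         15.        ]
 [53.         17.        ]
 [77.         17.5       ]
 [79.5        17.        ]
 [82.75       19.5       ]
 [64.5        20.        ]
 [79.5        20.        ]
 [22.5        25.5       ]
 [81.         24.        ]
 [10.         27.        ]
 [21.         28.        ]
 [36.82608696 30.97101449]
 [67.5        29.        ]
 [71.5        29.        ]
 [10.         30.        ]
 [73.         44.        ]
 [82.         44.        ]
 [84.         46.        ]
 [74.         49.        ]
 [84.         53.        ]]
at [ 0.4302 -0.0452  0.2694  4.9755] tilt [-5.e-04  5.e-04 -1.e+00] F [-0.18 -1.07 -2.03] t 15.3 w 0.478 q [-0.41 -0.15  0.37  1.89  0.05  1.39  0.04]
[ 2.021e+01  4.450e+00 -6.000e-02  1.000e-02]
[7.08 0.57 5.   0.  ]
[ 0.   0.  11.5  0. ]
```

View pics/t3.png

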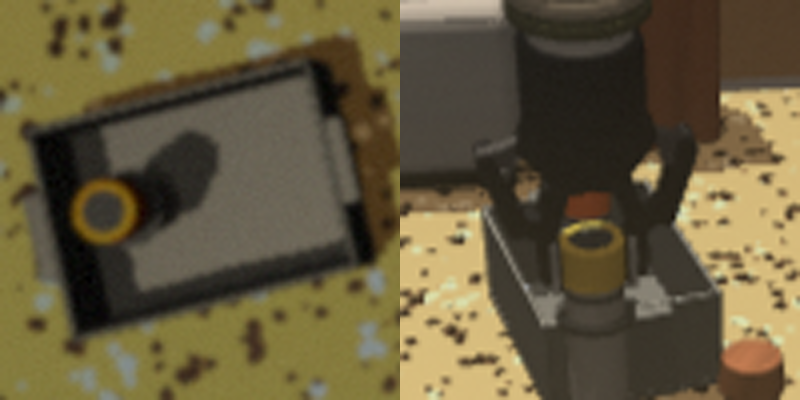

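The tub hasn't moved (crop corners (35,130), (312,60), (372,262), (78,332)) and orange stands at its left end, so I'll place yellow at the right end.

>>> {"api": "servo_tool", "payload": {"deltas": [[[3,4,0.9,0,0,0,0],[3,8,1.8,0,0,0,0],[3,12,2.7,0,0,0,0],[3,16,3.6,0,0,0,0],[3,20.2,4.4,0,0,0,0]]]}}

```text
time: 15.85
tcp_pos: [0.4577, 0.1559, 0.2697]
orientation: [0.0, 0.679, 0.734, 0.0]
force: [0.3, 0.2, -0.9]
gripper_width: 0.477
grip_force: 62.7
```

>>> {"api": "servo_tool", "payload": {"deltas": [[[3,4,0.2,0,0,0,0],[3,7.9,0.3,2,0,0,0],[3,7.9,0.3,4,0,0,0],[3,7.9,0.3,8,0,0,0],[3,7.9,0.3,10,0,0,0]]]}}

```text
time: 16.35
tcp_pos: [0.4532, 0.233, 0.1667]
orientation: [-0.0, 0.678, 0.735, -0.002]
force: [-0.8, -1.3, -0.4]
gripper_width: 0.475
grip_force: 62.7
```

>>> {"api": "servo_tool", "payload": {"deltas": [[[3,0,0,3,0,0,0],[3,0,0,6,0,0,0],[3,0,0,6.4,0,0,0],[3,0,0,6.4,0,0,0]]]}}

```text
time: 16.75
tcp_pos: [0.4541, 0.2335, 0.1056]
orientation: [-0.0, 0.678, 0.735, -0.001]
force: [0.7, -0.1, -1.2]
gripper_width: 0.477
grip_force: 62.7
```

>>> {"api": "servo_tool", "payload": {"deltas": [[[6,0,0,0,0,0,0],[6,0,0,0,0,0,0],[6,0,0,-3,0,0,0],[6,0,0,-8,0,0,0],[6,0,0,-12.5,0,0,0]]]}}

```text
time: 17.25
tcp_pos: [0.4543, 0.234, 0.2339]
orientation: [0.0, 0.678, 0.735, 0.001]
force: [0.8, 0.8, 0.6]
gripper_width: 0.701
grip_force: 0.0
```

```bash
python3 - <<'E'
from h import *
plan((.45,.05,.23,4.6),(.43,-.15,.23,4.6),(.3998,-.3366,.18,4.6),(.3998,-.3366,.097,4.6))
E
```

```text
at [0.4543 0.234  0.2339 4.5779] tilt [ 0.0015  0.0011 -1.    ] F [0.78 0.82 0.64] t 17.2 w 0.701 q [-0.66  0.08  0.1   1.76 -0.01  1.3  -0.48]
[-18.31  -1.89   0.39  -0.  ]
[-19.78  -3.6    0.     0.  ]
[-18.36  -4.51   5.     0.  ]
[0.  0.  8.3 0. ]
```

Now green.

>>> {"api": "servo_tool", "payload": {"deltas": [[[6,-3.7,-0.4,0,0,0,0],[6,-7.4,-0.8,0,0,0,0],[6,-11,-1.2,0,0,0,0],[6,-14.7,-1.5,0,0,0,0],[6,-18.3,-1.9,0,0,0,0]]]}}

```text
time: 17.75
tcp_pos: [0.4501, 0.0486, 0.2321]
orientation: [0.001, 0.678, 0.735, 0.001]
force: [0.4, -0.2, -0.2]
gripper_width: 0.704
grip_force: 0.0
```

>>> {"api": "servo_tool", "payload": {"deltas": [[[6,-4,-0.7,0,0,0,0],[6,-8,-1.4,0,0,0,0],[6,-12,-2.2,0,0,0,0],[6,-16,-2.9,0,0,0,0],[6,-19.8,-3.6,0,0,0,0]]]}}

```text
time: 18.25
tcp_pos: [0.4297, -0.1521, 0.2321]
orientation: [0.001, 0.678, 0.735, 0.001]
force: [-0.4, -0.5, -0.1]
gripper_width: 0.706
grip_force: 0.0
```

>>> {"api": "servo_tool", "payload": {"deltas": [[[6,-4.5,-1.1,1,0,0,0],[6,-9,-2.2,2,0,0,0],[6,-13.7,-3.4,3,0,0,0],[6,-18.4,-4.5,5,0,0,0],[6,-18.4,-4.5,5,0,0,0]]]}}

```text
time: 18.75
tcp_pos: [0.3966, -0.3424, 0.18]
orientation: [0.0, 0.681, 0.732, -0.001]
force: [-0.0, 0.3, -0.4]
gripper_width: 0.702
grip_force: 0.0
```

```bash
python3 - <<'E'
from h import *
weigh(3);plan((.3998,-.3366,.097,4.6))
E
```

```text
F mean [0.81 0.46 0.24] sd [0.14 0.52 0.3 ]
at [ 0.4    -0.337   0.1814  4.57  ] tilt [ 9.e-04  1.e-04 -1.e+00] F [ 0.88 -0.2   0.67] t 18.9 w 0.703 q [-0.06  0.16  0.74  1.83 -0.12  1.2   0.8 ]
[ 0.04 -0.02  8.44 -0.  ]
```

>>> {"api": "servo_tool", "payload": {"deltas": [[[6,0,0,3,0,0,0],[6,0,0,6,0,0,0],[6,0,0,8.3,0,0,0],[6,0,0,8.3,0,0,0],[3,0,0,8.3,0,0,0]]]}}

```text
time: 19.4
tcp_pos: [0.4007, -0.3364, 0.0989]
orientation: [0.0, 0.678, 0.735, 0.001]
force: [0.8, -0.4, -0.7]
gripper_width: 0.548
grip_force: 0.0
```

>>> {"api": "servo_tool", "payload": {"deltas": [[[3,0,0,0,0,0,0],[3,0,0,0,0,0,0],[3,0,0,0,0,0,0],[3,0,0,-1,0,0,0],[3,0,0,-2,0,0,0]]]}}

```text
time: 19.9
tcp_pos: [0.3995, -0.3371, 0.1186]
orientation: [-0.0, 0.678, 0.735, 0.0]
force: [0.8, -0.1, -2.4]
gripper_width: 0.475
grip_force: 61.2
```

>>> {"api": "servo_tool", "payload": {"deltas": [[[3,0,0,-0.5,0,0,0],[3,0,0,-0.5,0,0,0],[3,0,0,-0.5,0,0,0],[3,0,0,-0.5,0,0,0]]]}}

```text
time: 20.3
tcp_pos: [0.3994, -0.337, 0.1223]
orientation: [-0.0, 0.678, 0.735, -0.0]
force: [0.3, 0.3, -3.3]
gripper_width: 0.476
grip_force: 61.2
```

```bash
python3 - <<'E'
from h import *
weigh(6);plan((.3998,-.3366,.097,4.6))
E
```

```text
F mean [ 0.04  0.3  -3.15] sd [0.6  0.38 0.35]
at [ 0.3995 -0.3371  0.1225  4.5841] tilt [-3.e-04  1.e-04 -1.e+00] F [-0.61  0.53 -3.12] t 20.6 w 0.473 q [-0.03  0.24  0.73  1.9  -0.18  1.08  0.85]
[ 0.05  0.03  2.55 -0.  ]
```

Green is full (3.15 N), so it goes back into its well. Then the rack.

>>> {"api": "servo_tool", "payload": {"deltas": [[[3,0,0,1,0,0,0],[3,0,0,2,0,0,0],[3,0,0,2.5,0,0,0],[3,0,0,2.5,0,0,0],[6,0,0,2.5,0,0,0]]]}}

```text
time: 21.1
tcp_pos: [0.4001, -0.3376, 0.0979]
orientation: [0.001, 0.678, 0.735, 0.0]
force: [0.2, 0.2, -0.2]
gripper_width: 0.631
grip_force: 0.0
```

>>> {"api": "servo_tool", "payload": {"deltas": [[[6,0,0,0,0,0,0],[6,0,0,0,0,0,0],[5.5,0,0,-3,0,0,0],[5.5,0,0,-7,0,0,0],[5.5,0,0,-11,0,0,0]]]}}

```text
time: 21.6
tcp_pos: [0.3991, -0.337, 0.2084]
orientation: [-0.001, 0.678, 0.735, -0.0]
force: [1.3, 0.0, -0.6]
gripper_width: 0.642
grip_force: 0.0
```

```bash
python3 - <<'E'
from h import *
plan((.54,-.22,.21,4.6),(.6809,-.0973,.18,4.6),(.6809,-.0973,.097,4.6))
s=camera("side")
p,A=disc(s,(260,284)); print(p,A,ray(s,*p,.135))
E
```

```text
at [ 0.3991 -0.337   0.2084  4.5672] tilt [-1.4e-03  3.0e-04 -1.0e+00] F [ 1.26  0.   -0.57] t 21.6 w 0.642 q [-0.08  0.13  0.76  1.8  -0.09  1.25  0.78]
[10.54 14.98 -0.16 -0.  ]
[11.1  15.03  3.    0.  ]
[0.  0.  8.3 0. ]
[259.40882325 283.36764184] 209.296875 [ 0.4001672  -0.34235192  0.135     ]
```

>>> {"api": "servo_tool", "payload": {"deltas": [[[5.5,2.1,3,0,0,0,0],[5.5,4.2,6,0,0,0,0],[5.5,6.3,9,0,0,0,0],[5.5,8.4,12,0,0,0,0],[5.5,10.5,15,0,0,0,0]]]}}

```text
time: 22.15
tcp_pos: [0.5417, -0.2193, 0.2071]
orientation: [-0.0, 0.678, 0.735, 0.0]
force: [-0.5, -1.7, -0.7]
gripper_width: 0.644
grip_force: 0.0
```

>>> {"api": "servo_tool", "payload": {"deltas": [[[5.5,2.8,3.8,0.5,0,0,0],[5.5,5.6,7.5,1,0,0,0],[5.5,8.4,11.2,2,0,0,0],[5.5,11.1,15,3,0,0,0],[5.5,11.1,15,3,0,0,0]]]}}

```text
time: 22.65
tcp_pos: [0.6841, -0.0899, 0.1731]
orientation: [-0.002, 0.675, 0.738, -0.0]
force: [-0.5, 0.9, -1.1]
gripper_width: 0.647
grip_force: 0.0
```

```bash
python3 - <<'E'
from h import *
weigh(3);plan((.6809,-.0973,.097,4.6))
E
```

```text
F mean [-0.38 -0.68  0.26] sd [0.45 0.27 0.85]
at [ 0.681  -0.0985  0.1768  4.5691] tilt [-1.3e-03 -8.0e-04 -1.0e+00] F [-0.84 -0.67 -0.78] t 22.8 w 0.64 q [-0.31  0.55  0.56  1.37 -0.29  1.31  0.35]
[ 0.12 -0.    7.98 -0.  ]
```

>>> {"api": "servo_tool", "payload": {"deltas": [[[5.5,0.1,0,2.5,0,0,0],[5.5,0.1,0,5,0,0,0],[5.5,0.1,0,7.8,0,0,0],[5.5,0.1,0,7.8,0,0,0],[3,0.1,0,7.8,0,0,0]]]}}

```text
time: 23.3
tcp_pos: [0.681, -0.0981, 0.1007]
orientation: [0.0, 0.679, 0.734, -0.0]
force: [-2.6, -0.6, 1.2]
gripper_width: 0.489
grip_force: 3.9
```

>>> {"api": "servo_tool", "payload": {"deltas": [[[3,0,0,0,0,0,0],[3,0,0,0,0,0,0],[3,0,0,0,0,0,0],[3,0,0,-1,0,0,0],[3,0,0,-2,0,0,0]]]}}

```text
time: 23.8
tcp_pos: [0.6813, -0.0969, 0.1205]
orientation: [-0.0, 0.678, 0.735, -0.0]
force: [0.0, 0.6, -2.8]
gripper_width: 0.477
grip_force: 61.0
```

>>> {"api": "servo_tool", "payload": {"deltas": [[[3,0,0,-0.5,0,0,0],[3,0,0,-0.5,0,0,0],[3,0,0,-0.5,0,0,0],[3,0,0,-0.5,0,0,0]]]}}

```text
time: 24.2
tcp_pos: [0.681, -0.0968, 0.1242]
orientation: [-0.0, 0.678, 0.735, -0.0]
force: [-0.0, -0.6, -4.1]
gripper_width: 0.477
grip_force: 61.0
```

```bash
python3 - <<'E'
from h import *
weigh(6);plan((.6809,-.0973,.25,4.6),(.5116,-.3293,.25,4.6))
E
```

```text
F mean [ 0.13  0.27 -3.21] sd [0.76 0.48 0.47]
at [ 0.6812 -0.0969  0.1245  4.5802] tilt [-3.e-04  1.e-04 -1.e+00] F [ 0.69 -0.21 -4.08] t 24.5 w 0.484 q [-0.3   0.59  0.55  1.43 -0.31  1.22  0.36]
[ -0.04  -0.04 -12.55  -0.  ]
[-21.77 -18.74   0.     0.  ]
```

White is full (3.2 N). I'll place it in the seat orange left.

>>> {"api": "servo_tool", "payload": {"deltas": [[[3,0,0,-3,0,0,0],[3,0,0,-6,0,0,0],[3,0,0,-9,0,0,0],[3,0,0,-9,0,0,0]]]}}

```text
time: 24.9
tcp_pos: [0.6832, -0.0976, 0.2196]
orientation: [0.003, 0.678, 0.735, 0.002]
force: [0.3, -0.1, -2.1]
gripper_width: 0.477
grip_force: 62.7
```

```bash
python3 - <<'E'
from h import *
plan((.505,-.218,.215,4.6),(.505,-.218,.0995,4.6))
E
```

```text
at [ 0.6832 -0.0976  0.2196  4.5742] tilt [ 7.2e-03 -6.0e-04 -1.0e+00] F [ 0.29 -0.07 -2.15] t 24.9 w 0.477 q [-0.31  0.52  0.57  1.32 -0.28  1.38  0.34]
[-10.58 -18.72   0.46  -0.  ]
[ 0.    0.   11.55  0.  ]
```

>>> {"api": "servo_tool", "payload": {"deltas": [[[3,-2.2,-3.7,0,0,0,0],[3,-4.4,-7.4,0,0,0,0],[3,-6.6,-11,0,0,0,0],[3,-8.8,-15,0,0,0,0],[3,-10.6,-18.6,0,0,0,0]]]}}

```text
time: 25.4
tcp_pos: [0.502, -0.2187, 0.2136]
orientation: [-0.001, 0.679, 0.734, -0.0]
force: [-0.3, -0.9, -2.8]
gripper_width: 0.478
grip_force: 62.7
```

>>> {"api": "servo_tool", "payload": {"deltas": [[[3,0,0,0,0,0,0],[3,0,0,2,0,0,0],[3,0,0,2,0,0,0],[3,0,0,2,0,0,0],[3,0,0,2,0,0,0]]]}}

```text
time: 25.9
tcp_pos: [0.5047, -0.2174, 0.195]
orientation: [0.0, 0.678, 0.735, -0.0]
force: [-0.1, 0.0, -3.2]
gripper_width: 0.477
grip_force: 62.7
```

```bash
python3 - <<'E'
from h import *
weigh(3);plan((.505,-.218,.0995,4.6))
E
```

```text
F mean [-0.09  0.04 -2.75] sd [0.72 0.22 0.27]
at [ 0.5047 -0.2175  0.1951  4.5946] tilt [ 6.e-04 -2.e-04 -1.e+00] F [ 0.66  0.35 -2.62] t 26.1 w 0.477 q [-0.25  0.21  0.66  1.74 -0.14  1.23  0.52]
[-0.06  0.02  9.56 -0.  ]
```

>>> {"api": "servo_tool", "payload": {"deltas": [[[3,0,0,1.5,0,0,0],[3,0,0,3,0,0,0],[3,0,0,4,0,0,0],[3,0,0,5,0,0,0],[3,0,0,6,0,0,0]]]}}

```text
time: 26.55
tcp_pos: [0.5042, -0.2174, 0.1336]
orientation: [-0.0, 0.678, 0.735, -0.0]
force: [0.2, 0.4, -2.3]
gripper_width: 0.473
grip_force: 62.8
```

>>> {"api": "servo_tool", "payload": {"deltas": [[[3,0,0,1,0,0,0],[3,0,0,2,0,0,0],[3,0,0,3,0,0,0],[3,0,0,3.4,0,0,0],[3,0,0,3.4,0,0,0]]]}}

```text
time: 27.05
tcp_pos: [0.5045, -0.2178, 0.1009]
orientation: [0.0, 0.678, 0.735, 0.0]
force: [-1.7, -0.7, 1.1]
gripper_width: 0.478
grip_force: 62.9
```

```bash
python3 - <<'E'
from h import *
weigh(3);plan((.505,-.218,.0995,4.6))
E
```

```text
F mean [-1.3   0.02  0.9 ] sd [0.26 0.08 0.61]
at [ 0.5044 -0.2176  0.1008  4.5747] tilt [ 3.e-04 -1.e-04 -1.e+00] F [-1.59  0.02  1.31] t 27.2 w 0.479 q [-0.22  0.32  0.64  1.85 -0.22  1.05  0.58]
[-0.04  0.05  0.13 -0.  ]
```

White is on the well floor (force up from -3 N to about +0.9 N). Release it and go to blue.

>>> {"api": "servo_tool", "payload": {"deltas": [[[6,0,0,0,0,0,0],[6,0,0,0,0,0,0],[6,0,0,-3,0,0,0],[5.5,0,0,-7,0,0,0],[5.5,0,0,-11,0,0,0]]]}}

```text
time: 27.7
tcp_pos: [0.5041, -0.2174, 0.2119]
orientation: [-0.0, 0.678, 0.735, -0.0]
force: [2.0, 0.2, -0.2]
gripper_width: 0.645
grip_force: 0.0
```

```bash
python3 - <<'E'
from h import *
plan((.61,-.10,.21,4.6),(.6796,-.0122,.18,4.6),(.6796,-.0122,.097,4.6))
E
```

```text
at [ 0.5041 -0.2174  0.2119  4.5708] tilt [-4.e-04  0.e+00 -1.e+00] F [ 1.95  0.18 -0.16] t 27.7 w 0.645 q [-0.26  0.19  0.67  1.72 -0.13  1.27  0.51]
[10.86 11.49  0.19 -0.  ]
[8.19 7.64 3.   0.  ]
[0.  0.  8.3 0. ]
```

>>> {"api": "servo_tool", "payload": {"deltas": [[[5.5,2.2,2.3,0,0,0,0],[5.5,4.4,4.6,0,0,0,0],[5.5,6.6,6.9,0,0,0,0],[5.5,8.8,9.2,0,0,0,0],[5.5,10.9,11.5,0,0,0,0]]]}}

```text
time: 28.2
tcp_pos: [0.6113, -0.0982, 0.2108]
orientation: [0.0, 0.678, 0.735, 0.0]
force: [0.6, -0.3, -0.2]
gripper_width: 0.644
grip_force: 0.0
```

>>> {"api": "servo_tool", "payload": {"deltas": [[[5.5,2.8,2.6,0.5,0,0,0],[5.5,5.5,5.2,1,0,0,0],[5.5,8.2,7.6,2,0,0,0],[5.5,8.2,7.6,3,0,0,0],[5.5,8.2,7.6,3,0,0,0]]]}}

```text
time: 28.7
tcp_pos: [0.679, -0.0107, 0.1787]
orientation: [-0.001, 0.678, 0.735, -0.001]
force: [0.3, -0.8, -0.3]
gripper_width: 0.648
grip_force: 0.0
```

```bash
python3 - <<'E'
from h import *
weigh(3);plan((.6796,-.0122,.097,4.6))
E
```

```text
F mean [ 0.1  -0.13  0.22] sd [0.59 0.38 0.58]
at [ 0.6794 -0.0132  0.1815  4.4797] tilt [ 7.e-04 -4.e-04 -1.e+00] F [-0.69  0.36 -0.6 ] t 28.9 w 0.642 q [-0.42  0.52  0.54  1.39 -0.27  1.3   0.21]
[ 0.1   0.03  8.45 -0.  ]
```

>>> {"api": "servo_tool", "payload": {"deltas": [[[5.5,0.1,0,2.5,0,0,0],[5.5,0.1,0,5,0,0,0],[5.5,0.1,0,8.3,0,0,0],[5.5,0.1,0,8.3,0,0,0],[3,0.1,0,8.3,0,0,0]]]}}

```text
time: 29.35
tcp_pos: [0.6795, -0.0116, 0.099]
orientation: [0.0, 0.679, 0.734, 0.0]
force: [-3.2, -0.5, 0.9]
gripper_width: 0.49
grip_force: 3.9
```

>>> {"api": "servo_tool", "payload": {"deltas": [[[3,0,0,0,0,0,0],[3,0,0,0,0,0,0],[3,0,0,0,0,0,0],[3,0,0,-1,0,0,0],[3,0,0,-2,0,0,0]]]}}

```text
time: 29.85
tcp_pos: [0.6793, -0.0108, 0.1186]
orientation: [-0.0, 0.678, 0.735, -0.0]
force: [0.6, -0.4, -3.0]
gripper_width: 0.476
grip_force: 61.0
```

>>> {"api": "servo_tool", "payload": {"deltas": [[[3,0,0,-0.5,0,0,0],[3,0,0,-0.5,0,0,0],[3,0,0,-0.5,0,0,0],[3,0,0,-0.5,0,0,0]]]}}

```text
time: 30.25
tcp_pos: [0.6792, -0.0107, 0.1222]
orientation: [-0.0, 0.678, 0.735, -0.0]
force: [1.0, 0.2, -3.5]
gripper_width: 0.477
grip_force: 61.0
```

```bash
python3 - <<'E'
from h import *
weigh(6);plan((.6796,-.0122,.22,4.6))
E
```

```text
F mean [ 0.08 -0.26 -3.22] sd [0.39 0.55 0.3 ]
at [ 0.6794 -0.0108  0.1225  4.5798] tilt [-2.e-04  0.e+00 -1.e+00] F [ 0.3  -1.1  -3.47] t 30.6 w 0.474 q [-0.42  0.56  0.52  1.45 -0.29  1.2   0.22]
[-0.14  0.01 -9.75 -0.  ]
```

Blue is full (3.2 N). It goes in yellow's old seat.

>>> {"api": "servo_tool", "payload": {"deltas": [[[3,0,0,-3,0,0,0],[3,0,0,-7,0,0,0],[3,0,0,-11,0,0,0],[3,0,0,-12.5,0,0,0],[3,0,0,-12.5,0,0,0]]]}}

```text
time: 31.05
tcp_pos: [0.6804, -0.011, 0.2499]
orientation: [0.001, 0.678, 0.735, 0.002]
force: [-0.4, -0.5, -3.1]
gripper_width: 0.48
grip_force: 62.9
```

```bash
python3 - <<'E'
from h import *
plan((.5,-.115,.245,4.6),(.3925,-.224,.245,4.6),(.3925,-.224,.0985,4.6))
E
```

```text
at [ 0.6804 -0.011   0.2499  4.5777] tilt [ 4.1e-03  4.0e-04 -1.0e+00] F [-0.37 -0.54 -3.15] t 31.1 w 0.48 q [-0.43  0.48  0.56  1.3  -0.25  1.43  0.19]
[ -8.92 -18.82   0.49  -0.  ]
[-10.   -11.59   0.     0.  ]
[ 0.    0.   14.65  0.  ]
```

>>> {"api": "servo_tool", "payload": {"deltas": [[[3,-1.8,-3.7,0,0,0,0],[3,-3.6,-7.5,0,0,0,0],[3,-5.4,-11.2,0,0,0,0],[3,-7.2,-15,0,0,0,0],[3,-8.9,-18.7,0,0,0,0]]]}}

```text
time: 31.55
tcp_pos: [0.4976, -0.1148, 0.2451]
orientation: [-0.001, 0.678, 0.735, -0.001]
force: [0.2, -0.1, -2.2]
gripper_width: 0.478
grip_force: 62.9
```

>>> {"api": "servo_tool", "payload": {"deltas": [[[3,-2.5,-2.9,0,0,0,0],[3,-5,-5.8,0,0,0,0],[3,-7.5,-8.7,0,0,0,0],[3,-10,-11.6,0,0,0,0],[3,-10,-11.6,0,0,0,0]]]}}

```text
time: 32.05
tcp_pos: [0.3885, -0.2267, 0.246]
orientation: [-0.001, 0.681, 0.733, -0.0]
force: [1.1, 0.7, -2.8]
gripper_width: 0.478
grip_force: 62.9
```

>>> {"api": "servo_tool", "payload": {"deltas": [[[3,0,0,2,0,0,0],[3,0,0,4,0,0,0],[3,0,0,5.5,0,0,0],[3,0,0,5.5,0,0,0],[3,0,0,5.5,0,0,0]]]}}

```text
time: 32.55
tcp_pos: [0.3921, -0.2229, 0.192]
orientation: [-0.001, 0.678, 0.735, -0.001]
force: [-0.3, -0.2, -2.2]
gripper_width: 0.477
grip_force: 62.9
```

```bash
python3 - <<'E'
from h import *
weigh(3);plan((.3925,-.224,.0985,4.6))
E
```

```text
F mean [-0.08  0.08 -2.68] sd [0.37 0.53 0.28]
at [ 0.3929 -0.2234  0.1932  4.5921] tilt [ 8.e-04 -1.e-04 -1.e+00] F [-0.39  0.73 -2.54] t 32.7 w 0.479 q [-0.35 -0.08  0.74  1.98  0.06  1.22  0.46]
[-0.06 -0.04  9.47 -0.  ]
```

>>> {"api": "servo_tool", "payload": {"deltas": [[[3,-0.05,0,1.5,0,0,0],[3,-0.05,0,3,0,0,0],[3,-0.05,0,4,0,0,0],[3,-0.05,0,5,0,0,0],[3,-0.05,0,6,0,0,0]]]}}

```text
time: 33.2
tcp_pos: [0.3929, -0.2239, 0.1324]
orientation: [0.0, 0.678, 0.735, 0.0]
force: [0.4, -0.1, -2.7]
gripper_width: 0.477
grip_force: 62.9
```

>>> {"api": "servo_tool", "payload": {"deltas": [[[3,0,0,1,0,0,0],[3,0,0,2,0,0,0],[3,0,0,3,0,0,0],[3,0,0,3.4,0,0,0],[3,0,0,3.4,0,0,0]]]}}

```text
time: 33.7
tcp_pos: [0.3926, -0.2242, 0.099]
orientation: [-0.0, 0.678, 0.735, -0.0]
force: [-2.8, 1.6, 7.6]
gripper_width: 0.474
grip_force: 63.8
```

```bash
python3 - <<'E'
from h import *
weigh(3);plan((.3925,-.224,.0985,4.6))
E
```

```text
F mean [-3.3   0.55  6.03] sd [0.37 0.45 0.27]
at [ 0.3926 -0.224   0.099   4.5773] tilt [-2.e-04  3.e-04 -1.e+00] F [-3.72  0.88  6.05] t 33.9 w 0.479 q [-0.32  0.07  0.78  2.09 -0.06  1.    0.57]
[ 0.01 -0.01  0.05 -0.  ]
```

Blue is firmly down. Release it and go to red.

>>> {"api": "servo_tool", "payload": {"deltas": [[[6,0,0,0,0,0,0],[6,0,0,0,0,0,0],[6,0,0,-3,0,0,0],[5.5,0,0,-7,0,0,0],[5.5,0,0,-12,0,0,0]]]}}

```text
time: 34.35
tcp_pos: [0.3916, -0.2237, 0.2192]
orientation: [-0.001, 0.678, 0.735, -0.001]
force: [2.4, -0.0, 0.1]
gripper_width: 0.643
grip_force: 0.0
```

```bash
python3 - <<'E'
from h import *
plan((.54,-.11,.23,4.6),(.65,.05,.23,4.6),(.6783,.0728,.18,4.6),(.6783,.0728,.097,4.6))
E
```

```text
at [ 0.3916 -0.2237  0.2192  4.564 ] tilt [-0.0022  0.     -1.    ] F [ 2.38 -0.02  0.09] t 34.4 w 0.643 q [-0.36 -0.11  0.75  1.94  0.08  1.28  0.43]
[10.15 15.69 -1.08 -0.  ]
[15.07 12.25  0.    0.  ]
[2.05 3.   5.   0.  ]
[0.  0.  8.3 0. ]
```

>>> {"api": "servo_tool", "payload": {"deltas": [[[5.5,2,3.1,-1,0,0,0],[5.5,4,6.2,-1,0,0,0],[5.5,6,9.3,-1,0,0,0],[5.5,8,12.5,-1,0,0,0],[5.5,10.1,15.7,-1,0,0,0]]]}}

```text
time: 34.85
tcp_pos: [0.5423, -0.1095, 0.2286]
orientation: [0.0, 0.678, 0.735, 0.0]
force: [0.0, -0.7, 0.9]
gripper_width: 0.644
grip_force: 0.0
```

>>> {"api": "servo_tool", "payload": {"deltas": [[[5.5,3,2.5,0,0,0,0],[5.5,6,5,0,0,0,0],[5.5,9,7.5,0,0,0,0],[5.5,12,9.9,0,0,0,0],[5.5,15.1,12.2,0,0,0,0]]]}}

```text
time: 35.35
tcp_pos: [0.6514, 0.0511, 0.2284]
orientation: [0.0, 0.678, 0.735, 0.0]
force: [-0.7, -0.5, 0.4]
gripper_width: 0.646
grip_force: 0.0
```

>>> {"api": "servo_tool", "payload": {"deltas": [[[5.5,2,3,1,0,0,0],[5.5,2,3,3,0,0,0],[5.5,2,3,5,0,0,0],[5.5,2,3,5,0,0,0]]]}}

```text
time: 35.75
tcp_pos: [0.6774, 0.0722, 0.1753]
orientation: [-0.001, 0.678, 0.735, -0.002]
force: [-0.9, 0.4, -0.3]
gripper_width: 0.643
grip_force: 0.0
```

```bash
python3 - <<'E'
from h import *
weigh(3);plan((.6783,.0728,.097,4.6))
E
```

```text
F mean [-0.43 -0.12  0.13] sd [0.34 0.3  0.64]
at [0.6792 0.0718 0.1798 4.5727] tilt [ 1.2e-03  3.0e-04 -1.0e+00] F [-0.86 -0.31 -0.42] t 35.9 w 0.643 q [-0.55  0.53  0.56  1.38 -0.28  1.3   0.09]
[ 0.1  -0.08  8.28 -0.  ]
```

>>> {"api": "servo_tool", "payload": {"deltas": [[[5.5,0,0,2.5,0,0,0],[5.5,0,0,5,0,0,0],[5.5,0,0,8.2,0,0,0],[5.5,0,0,8.2,0,0,0],[3,0,0,8.2,0,0,0]]]}}

```text
time: 36.4
tcp_pos: [0.6793, 0.0719, 0.0983]
orientation: [0.0, 0.678, 0.735, 0.0]
force: [-0.6, -0.0, 1.1]
gripper_width: 0.489
grip_force: 2.6
```

>>> {"api": "servo_tool", "payload": {"deltas": [[[3,0,0,0,0,0,0],[3,0,0,0,0,0,0],[3,0,0,0,0,0,0],[3,0,0,-1,0,0,0],[3,0,0,-2,0,0,0]]]}}

```text
time: 36.9
tcp_pos: [0.6786, 0.072, 0.1174]
orientation: [-0.0, 0.678, 0.735, -0.0]
force: [0.3, -0.3, -2.8]
gripper_width: 0.476
grip_force: 61.1
```

>>> {"api": "servo_tool", "payload": {"deltas": [[[3,0,0,-0.5,0,0,0],[3,0,0,-0.5,0,0,0],[3,0,0,-0.5,0,0,0],[3,0,0,-0.5,0,0,0]]]}}

```text
time: 37.3
tcp_pos: [0.6785, 0.072, 0.1212]
orientation: [-0.0, 0.678, 0.735, -0.0]
force: [-0.5, -0.8, -2.4]
gripper_width: 0.475
grip_force: 61.1
```

```bash
python3 - <<'E'
from h import *
weigh(6);plan((.6783,.0728,.24,4.6),(.5116,-.3293,.24,4.6))
E
```

```text
F mean [-0.16 -0.47 -2.81] sd [0.55 0.27 0.66]
at [0.6787 0.072  0.1216 4.5835] tilt [-2.e-04  0.e+00 -1.e+00] F [-0.58 -0.89 -2.57] t 37.6 w 0.479 q [-0.55  0.58  0.54  1.45 -0.3   1.2   0.11]
[  0.09  -0.04 -11.84  -0.  ]
[-38.74 -19.84   0.     0.  ]
```

Red is full (2.8 N), so it goes in the last free seat.

>>> {"api": "servo_tool", "payload": {"deltas": [[[3,0,0,-3,0,0,0],[3,0,0,-7,0,0,0],[3,0,0,-11,0,0,0],[3,0,0,-12.4,0,0,0],[3,0,0,-12.4,0,0,0]]]}}

```text
time: 38.1
tcp_pos: [0.6798, 0.0718, 0.2478]
orientation: [0.001, 0.678, 0.735, 0.002]
force: [0.2, 0.3, -3.7]
gripper_width: 0.479
grip_force: 63.4
```

>>> {"api": "servo_tool", "payload": {"deltas": [[[3,-3.9,-2,0,0,0,0],[3,-7.8,-4,0,0,0,0],[3,-11.7,-6,0,0,0,0],[3,-15.6,-8,0,0,0,0],[3,-19.4,-9.9,0,0,0,0]]]}}

```text
time: 38.6
tcp_pos: [0.5937, -0.1306, 0.2431]
orientation: [-0.001, 0.678, 0.735, -0.001]
force: [0.4, -0.4, -3.2]
gripper_width: 0.475
grip_force: 63.1
```

>>> {"api": "servo_tool", "payload": {"deltas": [[[3,-3.9,-2,0,0,0,0],[3,-7.8,-4,0,0,0,0],[3,-11.7,-6,0,0,0,0],[3,-15.6,-8,0,0,0,0],[3,-19.3,-9.9,0,0,0,0]]]}}

```text
time: 39.1
tcp_pos: [0.5106, -0.3307, 0.2433]
orientation: [-0.001, 0.678, 0.735, -0.0]
force: [0.1, 0.0, -2.8]
gripper_width: 0.476
grip_force: 63.1
```

>>> {"api": "servo_tool", "payload": {"deltas": [[[3,0,0,2,0,0,0],[3,0,0,4,0,0,0],[3,0,0,5.5,0,0,0],[3,0,0,5.5,0,0,0],[3,0,0,5.5,0,0,0]]]}}

```text
time: 39.6
tcp_pos: [0.5123, -0.3293, 0.1902]
orientation: [-0.001, 0.678, 0.735, -0.0]
force: [0.8, -0.4, -2.5]
gripper_width: 0.475
grip_force: 63.3
```

```bash
python3 - <<'E'
from h import *
weigh(3);plan((.5118,-.330,.097,4.6))
E
```

```text
F mean [ 0.05  0.14 -2.96] sd [0.09 0.06 0.29]
at [ 0.5128 -0.3298  0.1915  4.6032] tilt [ 1.2e-03 -6.0e-04 -1.0e+00] F [ 0.17  0.23 -2.71] t 39.8 w 0.48 q [-0.07  0.38  0.73  1.59 -0.26  1.27  0.78]
[-0.01 -0.1   9.45  0.  ]
```

>>> {"api": "servo_tool", "payload": {"deltas": [[[3,0,-0.1,1,0,0,0],[3,0,-0.1,2,0,0,0],[3,0,-0.1,3,0,0,0],[3,0,-0.1,4,0,0,0],[3,0,-0.1,5,0,0,0]]]}}

```text
time: 40.25
tcp_pos: [0.5112, -0.3296, 0.1395]
orientation: [-0.0, 0.678, 0.735, -0.0]
force: [0.1, 0.6, -2.5]
gripper_width: 0.478
grip_force: 63.3
```

>>> {"api": "servo_tool", "payload": {"deltas": [[[3,0,0,1,0,0,0],[3,0,0,2,0,0,0],[3,0,0,3,0,0,0],[3,0,0,4,0,0,0],[3,0,0,4.3,0,0,0]]]}}

```text
time: 40.75
tcp_pos: [0.5116, -0.3305, 0.0983]
orientation: [0.0, 0.678, 0.735, 0.0]
force: [-7.7, 4.0, 28.7]
gripper_width: 0.472
grip_force: 66.4
```

```bash
python3 - <<'E'
from h import *
weigh(3);plan((.5118,-.330,.097,4.6))
E
```

```text
F mean [-3.55  1.92  7.52] sd [0.41 0.17 0.99]
at [ 0.5114 -0.3302  0.0985  4.5626] tilt [ 6.e-04 -0.e+00 -1.e+00] F [-3.93  1.72  7.56] t 40.9 w 0.477 q [-0.04  0.47  0.69  1.69 -0.33  1.1   0.83]
[ 0.02  0.04  0.15 -0.  ]
```

Red is down. Release it, raise, and check the seated heights before locking.

>>> {"api": "servo_tool", "payload": {"deltas": [[[6,0,0,0,0,0,0],[6,0,0,0,0,0,0],[6,0,0,-3,0,0,0],[5.5,0,0,-7,0,0,0],[4,0,0,-10,0,0,0]]]}}

```text
time: 41.4
tcp_pos: [0.5116, -0.3301, 0.1997]
orientation: [0.001, 0.678, 0.735, 0.0]
force: [0.6, -0.3, 0.1]
gripper_width: 0.489
grip_force: 0.0
```

```bash
python3 - <<'E'
from h import *
plan((.4525,-.2772,.195,4.6),(.4525,-.2772,.096,4.6))
t=camera("top");s=camera("side")
cv2.imwrite("pics/c4.png",cv2.resize(s["image"][100:330,215:365,::-1],None,fx=2.6,fy=2.6,interpolation=cv2.INTER_CUBIC))
E
```

```text
at [ 0.5116 -0.3301  0.1997  4.5719] tilt [ 1.2e-03 -7.0e-04 -1.0e+00] F [ 0.58 -0.26  0.12] t 41.4 w 0.489 q [-0.08  0.37  0.73  1.58 -0.26  1.28  0.78]
[ 5.74 -5.47  0.47 -0.  ]
[0.  0.  9.9 0. ]
```

View pics/c4.png

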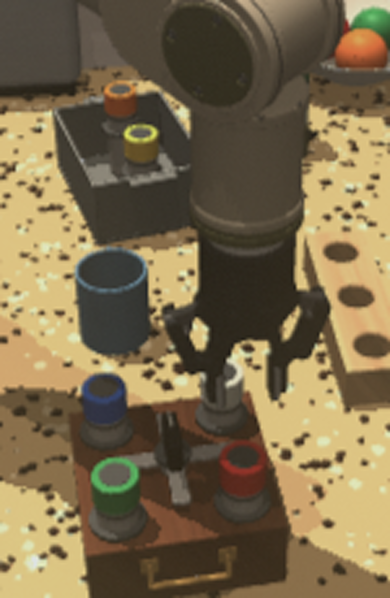

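All four full tubes are seated in the caddy, both empties stand in the tub, and the rack is empty. The knob is at (172,440). Next I grip it and turn it back.

>>> {"api": "servo_tool", "payload": {"deltas": [[[4,2.9,-2.7,0,0,0,0],[4,5.7,-5.45,0,0,0,0],[4,5.7,-5.45,0,0,0,0],[4,5.7,-5.45,2,0,0,0],[4,5.7,-5.45,3,0,0,0]]]}}

```text
time: 42.0
tcp_pos: [0.4525, -0.2768, 0.1664]
orientation: [-0.0, 0.678, 0.735, 0.0]
force: [0.6, 0.2, 0.2]
gripper_width: 0.469
grip_force: 0.0
```

>>> {"api": "servo_tool", "payload": {"deltas": [[[4,0,0,0,0,0,0],[4,0,0,0,0,0,0]]]}}

```text
time: 42.2
tcp_pos: [0.4526, -0.2776, 0.1676]
orientation: [-0.0, 0.678, 0.735, -0.0]
force: [0.1, -0.2, 1.3]
gripper_width: 0.467
grip_force: 0.0
```

```bash
python3 - <<'E'
from h import *
plan((.4525,-.2772,.0975,3.7))
E
```

```text
at [ 0.4526 -0.2776  0.1676  4.5606] tilt [-7.e-04 -4.e-04 -1.e+00] F [ 0.11 -0.23  1.27] t 42.2 w 0.467 q [-0.2   0.2   0.75  1.83 -0.15  1.17  0.68]
[ 0.04 -0.01  7.01  0.02]
```

>>> {"api": "servo_tool", "payload": {"deltas": [[[4,0,0,2.5,0,0,0.02],[4,0,0,5,0,0,0.02],[4,0,0,7,0,0,0.02],[4,0,0,7,0,0,0.02],[2,0,0,7,0,0,0.02]]]}}

```text
time: 42.7
tcp_pos: [0.4528, -0.2778, 0.0985]
orientation: [0.0, 0.686, 0.728, -0.0]
force: [0.1, -0.5, 0.3]
gripper_width: 0.315
grip_force: 0.0
```

>>> {"api": "servo_tool", "payload": {"deltas": [[[0.6,0,0,0,0,0,0],[0.6,0,0,0,0,0,0],[0.6,0,0,0,0,0,0],[0.6,0,0,0,0,0,0],[0.6,0,0,0,0,0,0]]]}}

```text
time: 43.2
tcp_pos: [0.4531, -0.2779, 0.0992]
orientation: [0.001, 0.686, 0.728, 0.0]
force: [-2.4, 0.2, 6.3]
gripper_width: 0.15
grip_force: 59.3
```

>>> {"api": "servo_tool", "payload": {"deltas": [[[0.6,0,0,0,0,0,0.1],[0.6,0,0,0,0,0,0.2],[0.6,0,0,0,0,0,0.3],[0.6,0,0,0,0,0,0.4],[0.6,0,0,0,0,0,0.4]]]}}

```text
time: 43.7
tcp_pos: [0.453, -0.2779, 0.0992]
orientation: [0.001, 0.818, 0.576, 0.0]
force: [-3.2, 1.3, 9.3]
gripper_width: 0.148
grip_force: 59.6
```

>>> {"api": "servo_tool", "payload": {"deltas": [[[0.6,0,0,0,0,0,0.1],[0.6,0,0,0,0,0,0.2],[0.6,0,0,0,0,0,0.3],[0.6,0,0,0,0,0,0.4],[0.6,0,0,0,0,0,0.4]]]}}

```text
time: 44.2
tcp_pos: [0.4529, -0.2778, 0.0992]
orientation: [0.0, 0.915, 0.403, 0.0]
force: [-4.8, 0.8, 10.4]
gripper_width: 0.154
grip_force: 60.6
```

```bash
python3 - <<'E'
from h import *
plan((.4525,-.2772,.0975,-41.3)); print(get_state()["moment"])
E
```

```text
at [  0.4529  -0.2778   0.0992 -42.5278] tilt [ 9.e-04 -7.e-04 -1.e+00] F [-4.85  0.75 10.36] t 44.2 w 0.154 q [-0.29  0.33  0.88  1.9  -0.29  1.04 -0.02]
[ 0.02 -0.07  0.17 -0.02]
[-0.13312831  1.32695333  0.74038234]
```

>>> {"api": "servo_tool", "payload": {"deltas": [[[4,0,0,0,0,0,0],[4,0,0,0,0,0,0],[4,0,0,-3,0,0,0],[4,0,0,-7,0,0,0],[4,0,0,-11,0,0,0]]]}}

```text
time: 44.7
tcp_pos: [0.4522, -0.2773, 0.2091]
orientation: [-0.0, 0.915, 0.403, -0.0]
force: [1.6, 0.3, 0.1]
gripper_width: 0.469
grip_force: 0.0
```

>>> {"api": "servo_tool", "payload": {"deltas": [[[4,4,0,-2,0,0,0],[4,8,0,-3,0,0,0],[4,12,0,-3,0,0,0],[4,16,0,-3,0,0,0],[4,16,0,-3,0,0,0]]]}}

```text
time: 45.2
tcp_pos: [0.5638, -0.1529, 0.2371]
orientation: [-0.0, 0.913, 0.408, 0.0]
force: [-0.9, 1.1, -0.2]
gripper_width: 0.465
grip_force: 0.0
```

```bash
python3 - <<'E'
from h import *
weigh(3);plan()
t=camera("top");s=camera("side")
a=cv2.resize(t["image"][130:290,150:460,::-1],None,fx=1.29,fy=1.29,interpolation=cv2.INTER_CUBIC)
b=cv2.resize(s["image"][90:340,215:365,::-1],None,fx=2.4,fy=2.4,interpolation=cv2.INTER_CUBIC)
o=np.zeros((600,800,3),np.uint8); o[:a.shape[0],:a.shape[1]]=a; o[:600,410:410+b.shape[1]]=b[:600]
d=cv2.resize(t["image"][195:285,362:462,::-1],None,fx=4,fy=4,interpolation=cv2.INTER_CUBIC); o[220:580,:400]=d
cv2.imwrite("pics/end.png",o)
E
```

```text
F mean [-0.96 -0.74  0.44] sd [0.36 0.01 0.55]
at [  0.56    -0.1598   0.2377 -42.4257] tilt [-2.e-04 -5.e-04 -1.e+00] F [-1.43 -0.75  0.83] t 45.4 w 0.468 q [-0.5   0.3   0.86  1.61 -0.23  1.34 -0.35]
```

View pics/end.png

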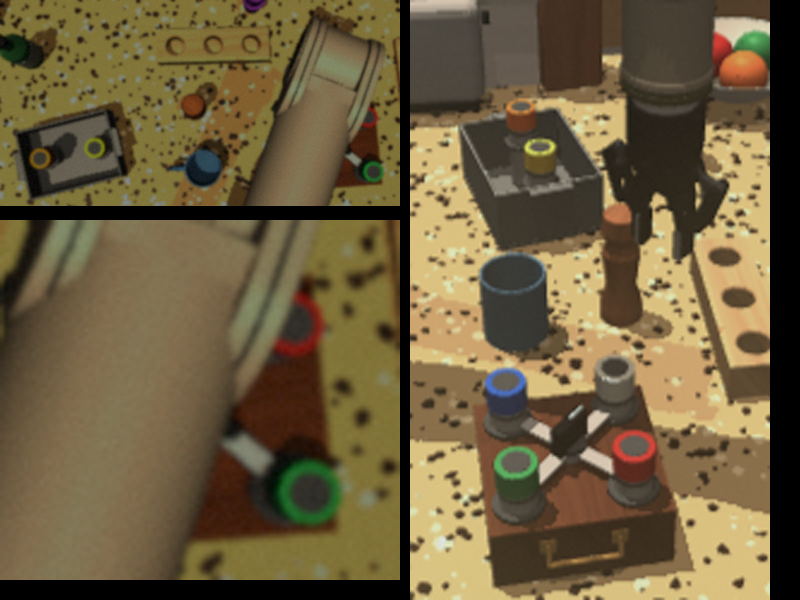

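The side view shows the keeper arms back over all four collars around (570,445), orange and yellow in the tub, and the mug and mill where they started. The gripper touches nothing.

```bash
python3 -c "
from rig import *
print(hand_in())"
```

```text
the job is handed in; nothing more can be done
None
```

The job is handed in: the full tubes (green, white, blue, red) are seated in the caddy with the keeper turned back over them to its locked stop, the empties (orange, yellow) are in the tub, and the mug and mill were left alone.

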